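# Press a pen's finial home with a quick clamp, let the clamp off and put the pen away

## Task

The pen lying in the quick clamp has its brass end finial pulled part-way out: squeeze the clamp's trigger stroke by stroke, gently and by feel, until the jaws have pushed the finial fully home and you feel it come up firm under the trigger, and squeeze no harder than that, or the resin barrel cracks. Then press the red release tab until the jaw has run all the way back, lift the pen out and lay it, without dropping it, in the groove of the open white-lined case. Leave the watches and tools on the desk where they are.

Things in the scene. Friction and masses are not known exactly. Their poses are not given: they have to be found in the camera images.
- clamp: blue quick clamp lying on its side, screwed to a grey steel plate 150 x 345 x 16 mm, fixed. Origin on the desk under the bar; own x from handle to jaws, y along the bar from body to moving jaw. Bar (x = 0, 16 mm wide), jaws, handle, trigger, pen: all centred 58 mm up. Body x -29 to 37, y -150 to -44 mm, top 72 mm high; fixed jaw at y -62 to -44. The bar's tail sticks out to y -250
- handle_grip (a point): on the back (own -y) face of the clamp's handle, level with trigger_grip: one finger goes here. The handle is 19 mm thick along y (y -150 to -131 mm in the clamp's frame), 26 mm tall, from the body out to x -102, with only the desk below (the plate ends at x -45)
- trigger: yellow trigger in front (+y) of the handle, 10 mm thick, 18 mm tall, with an upright finger rib on its far face at the grip. Origin at its pivot in the body, own x from grip to pivot. It swings 0.25 rad towards the handle (-y at the grip); a spring brings it back. It takes 6 to 8 N at the grip to move the free jaw; each newton at the jaw adds 0.6 N. While fingers touch it, no pose of it is given
- trigger_grip (a point): centre of the trigger's grip, 85 mm from the pivot. From the back of the handle to the rib on its far (+y) face it is 57 mm at rest, 36.5 mm squeezed to its stop. Each squeeze to 38 mm or less moves the jaw on by 7 mm (one tooth of the ratchet), give or take 1 mm, 0.6 mm per mm at the grip; it stays when the trigger goes back. Let it go fully back before the next squeeze
- jaw (a joint): travel of the bar with the moving jaw towards the fixed jaw, m: 0 fully open (rubber face at y 124 mm in the clamp's frame), 0.052 at most. The ratchet holds it; while the release tab is pressed a spring of 4 N draws it open
- pad: black rubber pad of the moving jaw, 26 x 26 x 10 mm; origin at the centre of its face (towards the pen). Gives 1 mm for each 6 N. The finial slides in at about 7 N here, felt as 9 to 11 N at the trigger's grip; once home the force climbs at once: over 10 N here (13 to 15 at the grip) is firm; the barrel cracks above 20 N here, about 18 N at the grip
- tab_face (a point): centre of the outer face of the red release tab, 22 mm wide, 24 mm tall, standing 10 mm out of the body's handle-side wall at its front corner. Press it along the clamp's own +x, 5 to 8 mm, with 6 to 11 N, the trigger being let back, and keep it pressed for about 1 s until the jaw has run back
- anvil (a joint): how far the black rubber face of the fixed jaw has been screwed out towards the pen, m: its face lies at y -38 mm in the clamp's frame at 0, at -28 mm at 0.010. It is set differently each time and stays as it is
- pen_rest (a point): point where the pen's middle comes to lie, 58 mm up, when the pen is against the anvil (the fixed jaw's face). The pen lies in two vee rests 10 mm long, centred at y -12 and 64 mm in the clamp's frame; between them there is free room below the pen down to 16 mm above the desk, and 50 mm to the bar
- pen_mid (a point): middle of the pen's barrel, on its axis: dark blue barrel 13 mm thick, 112 mm long, own y along the pen towards the finial, about 55 g. Loose in the vee rests, its nose 3 to 17 mm off the anvil at the start
- finial (a joint): how far the brass end finial stands out of the barrel, m: 0 = fully home, 0.006 to 0.009 at the start. It stays where it is pushed
- finial_end (a point): centre of the flat outer end of the finial (12.6 mm thick, 12 mm long), 68 mm from pen_mid when home
- case_bed (a point): centre of the groove of the open case (dark blue, white lining, 92 x 180 x 28 mm, fixed), 22.5 mm up, where the pen's axis comes to lie. The groove runs along own y, 22 mm wide, 154 long, floor 16 mm up; its middle 60 mm has no walls, so fingers reach down to 10 mm up over 80 mm across. Lid open on the own +x side, leaning back, 105 mm high. Pen either way round
- shut_case: shut red pen case of the same size, 42 mm high, fixed; not used. It and the open case may stand in either place
- watch_black: steel watch on a black strap, laid out flat, 170 x 40 x 11 mm; leave alone
- watch_gold: gold watch laid out flat, 170 x 40 x 11 mm; leave alone
- watch_brown: watch on a brown strap laid out flat, 170 x 40 x 11 mm; leave alone
- loupe: black eye loupe, 32 mm across, 30 mm high; leave alone
- driver: small screwdriver lying on the desk, 130 mm long; leave alone
- marker: yellow folded marker tent, 50 mm wide, 45 mm high; leave alone

How it is judged (in metres and radians):
On the way, in this order (a step that is already met when the one before it is completed fails the run):
1. the finial is pressed home between the jaws by squeezing the trigger (stands out less than 1.5 mm, jaw bearing firmly on it, with over 10 N, fingers on the trigger) (value of joint finial below 0.0015 m and contact force between pad and anything else above 10 N and contact force between the fingers and trigger above 3 N), for 0.1 s.
2. the jaw has been let run back with the release tab (within 6 mm of fully open) while the pen still lies in its rests (value of joint jaw below 0.006 m and distance between pen_mid and pen_rest below 0.02 m), for 0.2 s.
At the end, for the whole second after the job is handed in: The finial stands out less than 1.5 mm, the jaw is within 6 mm of fully open, and the pen lies in the case's groove: its middle within 8 mm across, 25 mm along and 4 mm in height of case_bed, parallel to the groove within 0.12 rad (either way round) (value of joint finial below 0.0015 m and value of joint jaw below 0.006 m and x of pen_mid in the frame of case_bed between -0.008 and 0.008 m and y of pen_mid in the frame of case_bed between -0.025 and 0.025 m and z of pen_mid in the frame of case_bed between -0.004 and 0.004 m and angle between the y axis of pen_mid and the y axis of case_bed, either way round below 0.12 rad); the robot touches nothing.
It fails at once if the jaw bears with more than 20 N (barrel cracked) (contact force between pad and anything else above 20 N).
It fails at once if the pen is let go more than 25 mm above its place in the case (horizontal distance between pen_mid and case_bed below 0.1 m and z of pen_mid in the frame of case_bed above 0.025 m and not (contact force between the fingers and anything else above 0.2 N)).
It fails at once if a watch, the loupe, the screwdriver or the marker is shifted by more than 30 mm (distance of any of watch_black, watch_gold, watch_brown, loupe, driver, marker from where it was at the start of the episode above 0.03 m).
It also fails if it takes over 72 s, if anything falls off the work surface, if the arm or the gripper's body presses on something with over 40 N, if the wrist force passes 120 N, or if a joint passes its speed limit or range.

## Robot

A 6-joint arm with a two-finger parallel gripper is mounted at the origin on the work surface. World frame = base frame: x ahead of the robot, y to its left, z up, the work surface at z = 0. Lengths are in m, angles in degrees, forces in N, time in s.
With the tool pointing down it reaches from about 0.35 to 0.875 m from the base axis. Payload 4.2 kg.
Tool frame: the origin (TCP) lies between the finger pads; the fingertips stand 11 mm ahead of it and the grasp point (between the pads) lies 8 mm behind it; z points along the fingers, y is the direction in which the jaws open and shut (so a half turn about z gives the same grasp; the last joint's range is limited). The gripper opens to 87 mm and grips with 3 to 60 N. Pads are 19 mm wide; open, the fingers measure 117 mm over their backs; the gripper's body (75 mm by 190 mm) begins 51 mm behind the grasp point.
Start: joints at [-59.095, 22.042, 0.453, 0, -68.411, -14.817], TCP at [0.173, -0.6, 0.234] pointing down, gripper open.
Joint ranges: [-179.83, 179.83], [-69.29, 118.12], [-61.27, 80.66], [-181.25, 117.63], [-171.15, -9.14], [-177.46, 177.46]. Speed limits (degrees/s): [159.86, 159.86, 180, 180, 180, 180].

## Interface

Orientations are given as a 3x3 rotation matrix whose columns are the frame's x, y, z axes.
In Python, from station import sense, capture, get_calibration, finish_job, search_frame, cut_out gives the robot as it stands.
- The arm moves only by the tool arm_command, never from a script. Its argument "rows" is a list of rows, each an object with "fingers": the opening in per cent of the stroke, from 0 (shut) to 100 (fully open); "travel": the shift along the tool's x, y, z in cm, a list of three; "roll": the turn about the tool's z in degrees. A call has 1 to 10 rows; each row is the pose to reach, as a shift and turn from the pose commanded when the call began, along the tool's axes at that moment; what a row does not reach only later rows make up. A row lasts 1/10 s, in which the tool goes at most 50 mm and 8.59 degrees, less where a joint would pass 70% of its speed; a pose out of reach is approached as far as the arm can. A call with a gripper value outside its range is refused whole. The fingers move at their own pace and stop on an object; the grip force is fixed at half the most. Time passes only in rows, so rows that repeat a pose let the fingers close. It gives the time, the measured TCP pose, the force and the opening at its end, in the units of the state.
- sense(): the state, without advancing time (a new reading comes with each control period).
- capture(name): name is "scene" or "top" or "wrist"; returns (picture, depth): 420x560x3 uint8, red, green, blue; 420x560 float32, m along the optical axis (not along the pixel's ray), 0 where there is no reading.
- get_calibration(name): a dict with "fov_y" (degrees; the focal length in pixels is half the picture's height over the tangent of half this angle, whatever the lens; pixels are square), "cx", "cy" (the principal point, pixels), "origin" and "attitude" of the camera in the world; the wrist camera has in their place "mount" (4x4, takes a point from camera to tool coordinates, whose origin is the TCP and whose axes are the flange's). Camera axes: x right, y down, z forward; pixel columns grow to the right and rows downward; lengths in m; the calibration is good to about 2 mm. A picture is of the moment at which its call begins: read the wrist's pose just before it. get_calibration takes no time and is no camera call.
- finish_job(): hands the job in, once; it reports no verdict.
Trained networks look in the newest picture that a camera, given by its name, has taken for a name from the list of things; names that differ only in an ending like _2 or _b are one class to them, and where a whole thing is asked for, a point or a joint stands for the part that bears it (a point fixed in the world has none). Each returns a list of dicts, best first, with "p" (0 to 1); they miss things now and then, are a little off and sometimes report something else, mostly with a low value. They report only what shows in the picture. A call takes as long as a camera call.
- search_frame(camera, label): "position" ([x, y, z] in m, in world coordinates, good to about 4 mm: the middle of the surface that is visible of it).
- cut_out(camera, label): "mask" (420x560 bool, what is visible of it).
The state is a dict: "time_s": time; "joints": joint angles; "joint_velocities": joint speeds; "effort": joint torques, N m; "tcp_pos": TCP position; "ee_rot": TCP orientation; "wrist_force": force on the tool from outside, world axes, zero at the start; "moment": the same for the moment, N m; "gripper_width": opening from 0.0 (shut) to 1.0 (fully open).
Only numpy, scipy, OpenCV 4.12 (cv2) and the standard library are available. Lean on these libraries where they do the work, as an engineer would, in place of code of your own. Each camera call takes 0.05 s, during which the arm holds its last target. There are 200 camera calls.

## Working session

There is one attempt and no reset: what is moved stays moved. The work goes in short steps, Python scripts to look and compute and a tool call to move; the robot and the scene stay as the last step left them, time stands still between calls to the robot, and variables do not carry over. Pictures are saved under pics/ and viewed, about 8 in all and at most 12, crops included, and the job is handed in when it is done.

Besides the shell and the picture viewer there is one more tool, called after ">>>" as name(argument=value, ...), one argument or row to a line, values as JSON. arm_command: Moves the arm, as the interface text tells. Its arguments: {"type":"object","properties":{"rows":{"type":"array","items":{"type":"object","properties":{"fingers":{"type":"number"},"travel":{"type":"array","items":{"type":"number"}},"roll":{"type":"number"}}}}},"required":["rows"]}

```bash
mkdir -p pics; ls
python3 - <<'E'
from station import *
import cv2,numpy as np
s=sense();print(s)
for n in("scene","top"):
    im,d=capture(n);cv2.imwrite(f"pics/{n}0.png",im[:,:,::-1]);c=get_calibration(n);print(n,c)
    for l in("clamp","trigger","pad","tab_face","pen_mid","finial_end","case_bed","shut_case","handle_grip","trigger_grip","pen_rest"):
        r=search_frame(n,l);print(l,[(np.round(q["position"],3).tolist(),round(q["p"],2)) for q in r[:2]])
print(get_calibration("wrist"))
E
```

```text
pics
{'time_s': 0.0, 'joints': array([-5.90941945e+01,  2.20902190e+01,  3.80279164e-01, -2.99346130e-02,
       -6.84118912e+01, -1.48177500e+01]), 'joint_velocities': array([ 0.02154349,  0.03510774, -0.01485817, -0.02509484,  0.02943948,
        0.06821597]), 'effort': array([ 5.20945869e-04, -3.90673649e+01,  1.87403494e+01,  4.21956897e+00,
        1.08963187e-02, -2.04888597e-04]), 'tcp_pos': array([ 0.17307037, -0.59995352,  0.23246626]), 'ee_rot': array([[-9.60890315e-01, -2.76928414e-01, -6.75300262e-04],
       [-2.76929228e-01,  9.60888080e-01,  2.07392227e-03],
       [ 7.45599646e-05,  2.17982221e-03, -9.99997621e-01]]), 'wrist_force': array([-0.28003762, -0.65901049, -0.6116388 ]), 'moment': array([-0.02577594, -0.05133632, -0.03756711]), 'gripper_width': 0.9991742806895565}
scene {'fov_y': 53.776640910923064, 'cx': 283.2672163212585, 'cy': 214.06116918978864, 'origin': array([ 1.25771688e+00, -1.05528858e-03,  6.43658596e-01]), 'attitude': array([[ 0.0227132 ,  0.6172469 , -0.78644159],
       [ 0.99974072, -0.01529094,  0.01687223],
       [-0.0016111 , -0.78662091, -
[... 959 characters left out ...]
]
shut_case [([0.464, 0.395, 0.046], 0.87), ([0.646, 0.384, 0.024], 0.73)]
handle_grip [([0.547, 0.029, 0.019], 0.78), ([0.586, -0.02, 0.066], 0.27)]
trigger_grip [([0.474, -0.066, 0.067], 0.42)]
pen_rest [([0.446, -0.386, 0.021], 0.67), ([0.583, -0.022, 0.062], 0.46)]
{'fov_y': 71.33903589887329, 'cx': 276.3483042708837, 'cy': 206.36445227716172, 'mount': array([[ 2.49868257e-05, -9.63916256e-01, -2.66205655e-01,
         7.29882333e-02],
       [ 9.99999997e-01,  4.50243175e-05, -6.91677489e-05,
         3.66675678e-04],
       [ 7.86576455e-05, -2.66205653e-01,  9.63916254e-01,
        -1.51574065e-01],
       [ 0.00000000e+00,  0.00000000e+00,  0.00000000e+00,
         1.00000000e+00]])}
```

Run:
```python
import cv2,numpy as np
a=cv2.imread("pics/scene0.png");b=cv2.imread("pics/top0.png")
cv2.imwrite("pics/s1.png",cv2.resize(a[120:360,150:470],(800,600),interpolation=cv2.INTER_CUBIC))
cv2.imwrite("pics/t1.png",b)
```

```text
(no output)
```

View pics/s1.png

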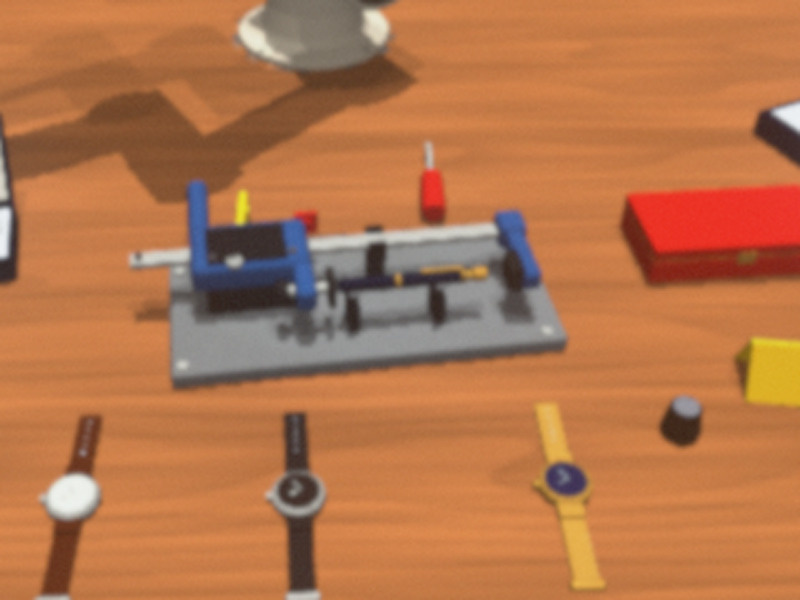

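View pics/t1.png

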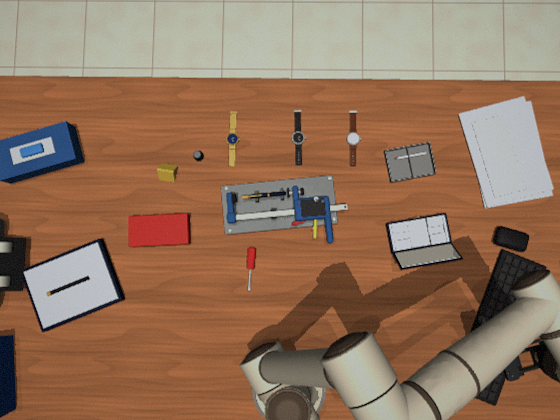

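Scene shows the clamp with the handle towards the robot, the trigger at around (242,205), the tab at (305,218), the pen in its rests, and the finial towards +y. Top shows the open case at (423,238) with its lid on the robot's side, and the shut red case at (158,230). Next I'll take a closer look with the wrist camera.

>>> arm_command(
  rows=[
    {"travel": [-41.3, 50.5, -1.8], "roll": 12, "fingers": 100},
    {"travel": [-41.3, 50.5, -1.8], "roll": 12, "fingers": 100},
    {"travel": [-41.3, 50.5, -1.8], "roll": 12, "fingers": 100},
    {"travel": [-41.3, 50.5, -1.8], "roll": 12, "fingers": 100},
    {"travel": [-41.3, 50.5, -1.8], "roll": 12, "fingers": 100},
    {"travel": [-41.3, 50.5, -1.8], "roll": 12, "fingers": 100},
    {"travel": [-41.3, 50.5, -1.8], "roll": 12, "fingers": 100},
    {"travel": [-41.3, 50.5, -1.8], "roll": 12, "fingers": 100},
    {"travel": [-41.3, 50.5, -1.8], "roll": 12, "fingers": 100},
    {"travel": [-41.3, 50.5, -1.8], "roll": 12, "fingers": 100},
  ],
)

```text
time_s: 2.2
tcp_pos: [0.3703, -0.1393, 0.248]
ee_rot: [[-0.997, -0.071, 0.002], [-0.071, 0.997, -0.0], [-0.002, -0.0, -1.0]]
wrist_force: [1.0, -1.1, -0.3]
gripper_width: 1.002
```

>>> arm_command(
  rows=[
    {"travel": [-7, 13.5, 0], "roll": 0, "fingers": 100},
    {"travel": [-7, 13.5, 0], "roll": 0, "fingers": 100},
    {"travel": [-7, 13.5, 0], "roll": 0, "fingers": 100},
    {"travel": [-7, 13.5, 0], "roll": 0, "fingers": 100},
    {"travel": [-7, 13.5, 0], "roll": 0, "fingers": 100},
    {"travel": [-7, 13.5, 0], "roll": 0, "fingers": 100},
  ],
)

```text
time_s: 2.8
tcp_pos: [0.4296, -0.0022, 0.2472]
ee_rot: [[-0.997, -0.071, -0.001], [-0.071, 0.997, -0.0], [0.001, -0.0, -1.0]]
wrist_force: [-1.0, -0.1, 0.2]
gripper_width: 1.001
```

```bash
cat > h.py <<'E'
from station import *
import cv2,numpy as np
def cam(n,s):
    c=get_calibration(n);f=210/np.tan(np.radians(c["fov_y"])/2)
    if n=="wrist":
        T=np.eye(4);T[:3,:3]=s["ee_rot"];T[:3,3]=s["tcp_pos"];M=T@np.array(c["mount"])
        R,o=M[:3,:3],M[:3,3]
    else: R,o=np.array(c["attitude"]),np.array(c["origin"])
    return f,c["cx"],c["cy"],R,o
def cloud(n,s,d):
    f,cx,cy,R,o=cam(n,s);v,u=np.mgrid[0:420,0:560]
    P=np.stack([(u-cx)/f*d,(v-cy)/f*d,d],-1)@R.T+o
    P[d<=0]=np.nan;return P
def look(n,tag):
    s=sense();im,d=capture(n);cv2.imwrite(f"pics/{tag}.png",cv2.resize(im[:,:,::-1],(784,588),interpolation=cv2.INTER_CUBIC))
    return s,im,d,cloud(n,s,d)
def px(n,s,p):
    f,cx,cy,R,o=cam(n,s);q=(np.asarray(p)-o)@R;return q[...,0]/q[...,2]*f+cx,q[...,1]/q[...,2]*f+cy
E
python3 - <<'E'
from h import *
s,im,d,P=look("wrist","w1");print(s["tcp_pos"])
np.savez("w1.npz",im=im,d=d,P=P)
for l in("trigger_grip","handle_grip","pad","tab_face","pen_mid","finial_end","clamp"):
    r=search_frame("wrist",l);print(l,[(np.round(q["position"],3).tolist(),round(q["p"],2)) for q in r[:2]])
E
```

```text
[ 0.42960802 -0.00221704  0.24724175]
trigger_grip [([0.474, -0.067, 0.064], 0.76)]
handle_grip [([0.505, 0.014, 0.019], 0.91)]
pad [([0.506, 0.082, 0.06], 0.25)]
tab_face [([0.57, 0.075, 0.063], 0.66), ([0.496, -0.015, 0.066], 0.63)]
pen_mid [([0.573, 0.073, 0.064], 0.78), ([0.512, 0.081, 0.061], 0.75)]
finial_end [([0.588, -0.0, 0.069], 0.67)]
clamp [([0.505, 0.015, 0.018], 0.76)]
```

View pics/w1.png

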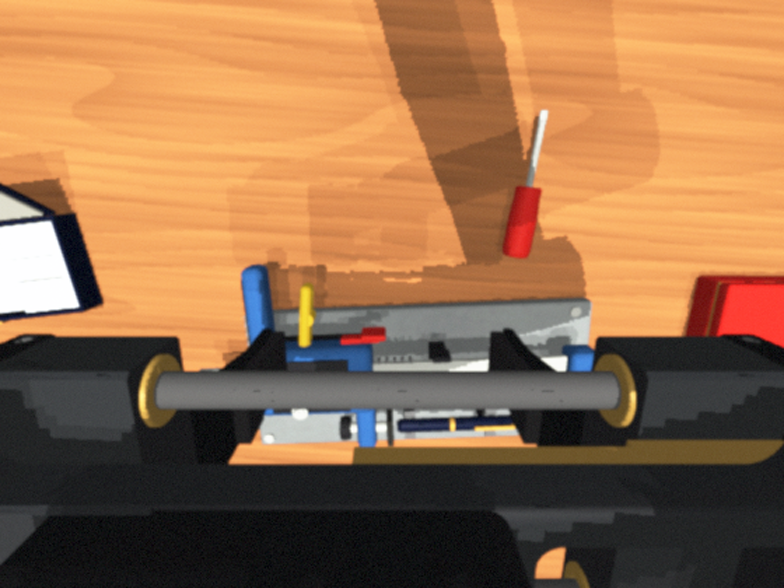

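The gripper hides the lower half of the picture, and picture-up is towards the robot. I'll move farther out so the clamp appears in the free half.

>>> arm_command(
  rows=[
    {"travel": [-22, 0.4, -1], "roll": 0, "fingers": 100},
    {"travel": [-22, 0.4, -1], "roll": 0, "fingers": 100},
    {"travel": [-22, 0.4, -1], "roll": 0, "fingers": 100},
    {"travel": [-22, 0.4, -1], "roll": 0, "fingers": 100},
    {"travel": [-22, 0.4, -1], "roll": 0, "fingers": 100},
    {"travel": [-22, 0.4, -1], "roll": 0, "fingers": 100},
    {"travel": [-22, 0.4, -1], "roll": 0, "fingers": 100},
    {"travel": [-22, 0.4, -1], "roll": 0, "fingers": 100},
  ],
)

```text
time_s: 4.0
tcp_pos: [0.6483, 0.0178, 0.2576]
ee_rot: [[-0.997, -0.071, -0.0], [-0.071, 0.997, -0.0], [0.0, 0.0, -1.0]]
wrist_force: [0.6, -1.4, 0.2]
gripper_width: 0.996
```

Run:
```python
from h import *
s,im,d,P=look("wrist","w2");print(s["tcp_pos"])
np.savez("w2.npz",im=im,d=d,P=P,pos=s["tcp_pos"],rot=s["ee_rot"])
M={}
for l in("trigger_grip","handle_grip","pad","tab_face","pen_mid","finial_end","clamp"):
    r=search_frame("wrist",l);print(l,[(np.round(q["position"],3).tolist(),round(q["p"],2)) for q in r[:2]])
# plate
z=P[...,2];hsv=cv2.cvtColor(im,cv2.COLOR_RGB2HSV)
m=(abs(z-.016)<.006)&(hsv[...,1]<70)&(np.arange(420)[:,None]<230)
n,l,st,_=cv2.connectedComponentsWithStats(m.astype(np.uint8));k=1+st[1:,4].argmax();Q=P[l==k]
r=cv2.minAreaRect((Q[:,:2]*1000).astype(np.float32));print("plate",r,Q[:,2].mean())
```

```text
[0.64826186 0.01778513 0.25763948]
trigger_grip [([0.482, -0.064, 0.068], 0.96)]
handle_grip [([0.483, -0.068, 0.063], 0.74), ([0.542, 0.028, 0.02], 0.71)]
pad [([0.566, 0.169, 0.068], 0.75), ([0.5, -0.014, 0.065], 0.73)]
tab_face [([0.497, -0.01, 0.066], 0.84)]
pen_mid [([0.575, 0.083, 0.062], 0.8), ([0.714, 0.188, 0.006], 0.27)]
finial_end [([0.57, 0.137, 0.061], 0.52)]
clamp [([0.543, 0.024, 0.02], 0.57)]
plate ((577.1859130859375, 41.38963317871094), (101.38573455810547, 342.6695861816406), 6.437832832336426) 0.016477405762873234
```

View pics/w2.png

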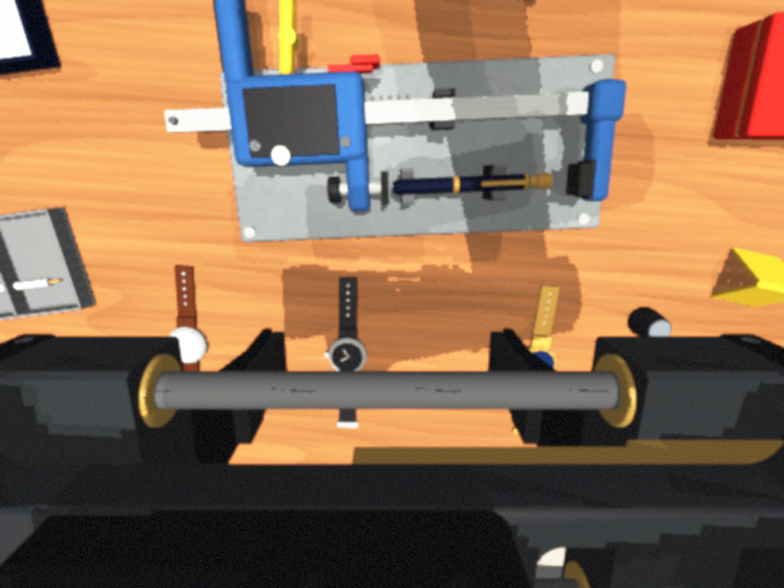

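The clamp is in full view: handle at (235,40), trigger (288,35), tab (360,62), bar from (170,120) to (590,103), pen from (395,187) to (550,181), and pad (580,180). Next I'll fit the clamp's frame.

Run:
```python
from h import *
D=np.load("w2.npz");im,P=D["im"],D["P"];hsv=cv2.cvtColor(im,cv2.COLOR_RGB2HSV);h,sa,v=[hsv[...,i].astype(int) for i in range(3)]
z=P[...,2];row=np.arange(420)[:,None]<170
bar=(z>.055)&(z<.08)&(sa<40)&(v>150)&row
n,l,st,_=cv2.connectedComponentsWithStats(bar.astype(np.uint8));k=1+st[1:,4].argmax()
for kk in np.argsort(-st[1:,4])[:3]+1:print("barcomp",st[kk])
Q=P[l==k]
# yaw from bar rect
def rect(Q):
    r=cv2.minAreaRect((Q[:,:2]*1000).astype(np.float32));return r
print("bar",rect(Q),Q[:,2].mean())
vx,vy,x0,y0=cv2.fitLine(Q[:,:2].astype(np.float32),cv2.DIST_HUBER,0,.001,.001).ravel()
if vy<0:vx,vy=-vx,-vy
yaw=np.arctan2(-vx,vy);print("yaw",np.degrees(yaw))
pen=(z>.05)&(z<.075)&row&(((h>105)&(h<135)&(v<110)&(sa>120))|((h>12)&(h<28)&(sa>110)))&(P[...,1]>.03)&(P[...,0]>.55)
A=P[pen];vx,vy,x1,y1=cv2.fitLine(A[:,:2].astype(np.float32),cv2.DIST_HUBER,0,.001,.001).ravel()
if vy<0:vx,vy=-vx,-vy
print("pen yaw",np.degrees(np.arctan2(-vx,vy)),x1,y1,A[:,2].mean())
ex=np.array([np.cos(yaw),np.sin(yaw)]);ey=np.array([-ex[1],ex[0]])
b0=np.array([x0,y0])
F=lambda m:np.c_[(P[m][:,:2]-b0)@ex,(P[m][:,:2]-b0)@ey,P[m][:,2]]*1000
def rep(n,m):
    a=F(m);print(n,len(a),"x",np.percentile(a[:,0],[1,50,99]).round(1),"y",np.percentile(a[:,1],[1,50,99]).round(1),"z",np.percentile(a[:,2],[5,50,95]).round(1))
print("b0",b0)
rep("pen",pen)
blue=(h>100)&(h<125)&(sa>120)&(v>90)&(z>.05)&row
rep("blue",blue)
a=F(blue);a=a[(a[:,2]>66)]
for nm,sel in(("handle",a[:,0]<-40),("body",(a[:,0]>-25)&(a[:,0]<30)&(a[:,1]<60)),("movjaw",a[:,1]>100),("fixjaw",(a[:,0]>45)&(a[:,1]<60))):
    q=a[sel];print(nm,len(q),np.percentile(q,[1,50,99],axis=0).round(1).tolist())
yel=(h>24)&(h<35)&(sa>150)&(z>.05)&row&(P[...,1]<0);rep("trig",yel)
red=((h<5)|(h>172))&(sa>150)&(z>.05)&row&(abs(P[...,1])<.1);rep("tab",red)
blk=(v<50)&(sa<120)&(z>.05)&row;a=F(blk)
for nm,sel in(("pad",(a[:,1]>90)&(a[:,0]>25)),("anvil",(a[:,0]>40)&(a[:,1]<40))):
    q=a[sel];print(nm,len(q),np.percentile(q,[1,50,99],axis=0).round(1).tolist() if len(q) else 0)
```

```text
barcomp [ 260   65  160   24 2523]
barcomp [118  77  47  17 687]
barcomp [193 104  15  15 165]
bar ((516.9060668945312, 78.3200454711914), (20.092321395874023, 174.6894989013672), 6.361664772033691) 0.06145658751107207
yaw 6.3188167
pen yaw 6.970131 0.5751299 0.09047053 0.06441658268022708
b0 [0.5187024 0.0763883]
pen 760 x [44.  57.7 63.7] y [-51.8   5.3  93.6] z [61.5 64.2 68.5]
blue 5622 x [-74.6   1.4  71.8] y [-188.1 -102.   109. ] z [67.  71.1 73.4]
handle 721 [[-76.8, -188.8, 66.3], [-59.2, -179.5, 70.9], [-40.5, -171.7, 73.3]]
body 2079 [[-24.7, -187.7, 67.7], [-6.0, -106.7, 72.2], [29.5, -85.7, 74.6]]
movjaw 690 [[-12.6, 100.1, 66.8], [20.6, 104.5, 69.2], [72.9, 111.5, 72.9]]
fixjaw 380 [[45.5, -101.4, 66.4], [59.5, -93.4, 68.9], [74.4, -85.5, 71.0]]
trig 473 x [-76.4 -54.2 -30.2] y [-146.7 -140.3 -134.2] z [65.  66.9 68.4]
tab 276 x [-37.3 -32.6 -29. ] y [-110.1  -86.6  -72.8] z [62.1 65.4 71.4]
pad 21 [[43.8, 90.5, 50.2], [45.4, 91.9, 66.7], [71.8, 92.4, 71.6]]
anvil 256 [[49.2, -116.3, 59.1], [61.5, 5.3, 63.6], [67.6, 39.1, 69.9]]
```

```bash
cat >> h.py <<'E'
yaw=np.radians(6.3);O=np.array([.5231,.0366]);ex=np.array([np.cos(yaw),np.sin(yaw)]);ey=np.array([-ex[1],ex[0]])
def C(P): return np.stack([(P[...,:2]-O)@ex,(P[...,:2]-O)@ey,P[...,2]],-1)*1000
def W(x,y): return O+ex*x/1000+ey*y/1000
E
python3 - <<'E'
from h import *
for f in("w1","w2"):
    D=np.load(f+".npz");im,P=D["im"],D["P"];hsv=cv2.cvtColor(im,cv2.COLOR_RGB2HSV);h,sa,v=[hsv[...,i].astype(int) for i in range(3)]
    Q=C(P);row=np.arange(420)[:,None]<250;z=Q[...,2]
    yel=(h>22)&(h<36)&(sa>130)&(z>45)&(z<80)&row&(Q[...,1]<-60)&(Q[...,0]<0)
    a=Q[yel];print(f,"trig",len(a))
    for x0 in range(-105,-25,5):
        q=a[(a[:,0]>=x0)&(a[:,0]<x0+5)]
        if len(q)>3:print(x0,"y",q[:,1].min().round(1),q[:,1].max().round(1),"z",q[:,2].max().round(1))
    bl=(h>100)&(h<125)&(sa>120)&(v>80)&(z>60)&(z<80)&row&(Q[...,1]<-100)&(Q[...,0]<-35);q=Q[bl];print("handle",q.min(0).round(1),q.max(0).round(1), np.percentile(q,[1,99],axis=0).round(1).tolist())
    red=((h<6)|(h>172))&(sa>130)&(z>40)&(z<80)&row&(abs(Q[...,1])<90)&(Q[...,0]<-20);q=Q[red]
    for y0 in range(-75,-25,4):
        r=q[(q[:,1]>=y0)&(q[:,1]<y0+4)]
        if len(r)>2:print("tab",y0,"x",r[:,0].min().round(1),r[:,0].max().round(1),"z",r[:,2].min().round(1),r[:,2].max().round(1))
    if f=="w2":
        cv2.imwrite("pics/w2c.png",cv2.resize(im[105:160,225:440][:,:,::-1],None,fx=3.7,fy=3.7,interpolation=cv2.INTER_CUBIC))
        s={"tcp_pos":D["pos"],"ee_rot":D["rot"]}
        for y in(-44,-38,-28,-12,64,124,134):
            u,w=px("wrist",s,np.r_[W(58,y),.064]);print("y",y,"crop px",((u-225)*3.7).round(),((w-105)*3.7).round())
E
```

```text
w1 trig 360
-85 y -101.1 -93.4 z 68.4
-80 y -101.7 -93.4 z 68.8
-75 y -101.9 -93.8 z 68.9
-70 y -102.9 -94.5 z 68.5
-65 y -104.1 -94.9 z 68.1
-60 y -104.8 -93.6 z 68.2
-55 y -105.1 -93.7 z 68.5
-50 y -105.7 -96.8 z 69.1
-45 y -106.2 -97.4 z 69.2
-40 y -106.7 -98.0 z 68.7
-35 y -108.9 -98.5 z 68.7
handle [-101.6 -149.2   60.2] [ -36.6 -131.1   73.3] [[-101.2, -148.6, 61.5], [-41.2, -131.7, 72.8]]
tab -75 x -32.3 -28.3 z 57.7 62.8
tab -71 x -34.6 -29.7 z 54.4 65.5
tab -67 x -34.6 -29.5 z 54.6 65.5
tab -63 x -34.4 -29.9 z 55.0 65.6
tab -59 x -34.4 -29.1 z 55.4 65.3
tab -55 x -38.7 -28.4 z 50.7 71.0
tab -51 x -39.3 -26.8 z 50.5 71.2
tab -47 x -39.1 -30.1 z 50.9 71.3
tab -43 x -39.1 -30.2 z 51.5 71.9
tab -39 x -39.1 -30.3 z 50.6 70.5
tab -35 x -38.9 -33.8 z 52.8 71.0
w2 trig 541
-80 y -102.3 -93.5 z 70.0
-75 y -102.8 -93.6 z 68.5
-70 y -103.5 -94.1 z 69.1
-65 y -104.1 -94.7 z 69.4
-60 y -104.5 -94.0 z 68.8
-55 y -105.7 -93.8 z 69.0
-50 y -105.5 -95.0 z 69.1
-45 y -106.2 -97.0 z 68.0
-40 y -108.6 -98.4 z 68.8
-35 y -108.8 -98.6 z 68.8
-30 y -107.1 -101.1 z 67.3
handle [ -79.5 -149.1   60. ] [ -35.  -131.3   73.8] [[-77.0, -148.8, 60.9], [-35.5, -131.5, 73.3]]
tab -75 x -32.8 -31.1 z 62.9 64.7
tab -71 x -32.9 -29.8 z 63.3 65.8
tab -67 x -32.7 -29.7 z 63.3 65.4
tab -63 x -33.7 -29.4 z 63.3 66.3
tab -59 x -33.7 -29.1 z 62.8 66.0
tab -55 x -37.4 -29.3 z 62.4 71.2
tab -51 x -37.4 -28.9 z 59.2 72.1
tab -47 x -37.2 -28.9 z 57.9 71.9
tab -43 x -38.2 -28.9 z 58.0 71.6
tab -39 x -37.7 -29.4 z 50.7 72.1
tab -35 x -37.6 -32.5 z 54.4 71.9
y -44 crop px 144.0 107.0
y -38 crop px 163.0 106.0
y -28 crop px 195.0 105.0
y -12 crop px 247.0 103.0
y 64 crop px 493.0 93.0
y 124 crop px 688.0 85.0
y 134 crop px 721.0 84.0
```

View pics/w2c.png

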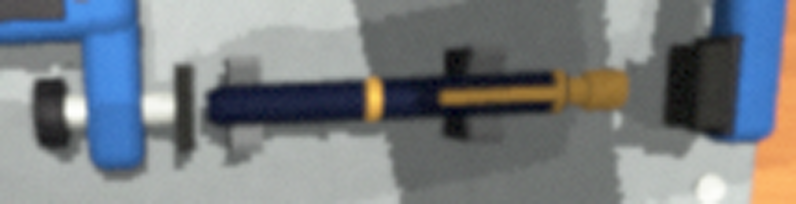

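The frame fits: handle back at -149, tab face at -39, finger rib at x ≈ -56, y ≈ -93.7. The crop shows the anvil face at px 194 (y ≈ -28), the nose at px 207 (y ≈ -24) and the finial end at px 628 (y ≈ 105.6). So the finial should be home at a jaw travel of about 28 mm. I'll pull the trigger with one finger by moving the arm, so the wrist force reads the grip force directly.

>>> arm_command(
  rows=[
    {"travel": [17.3, -10.3, 3], "roll": -2.2, "fingers": 100},
    {"travel": [17.3, -10.3, 3], "roll": -2.2, "fingers": 100},
    {"travel": [17.3, -10.3, 3], "roll": -2.2, "fingers": 100},
    {"travel": [17.3, -10.3, 3], "roll": -2.2, "fingers": 100},
    {"travel": [17.3, -10.3, 6], "roll": -2.2, "fingers": 100},
    {"travel": [17.3, -10.3, 9], "roll": -2.2, "fingers": 100},
    {"travel": [17.3, -10.3, 11], "roll": -2.2, "fingers": 100},
    {"travel": [17.3, -10.3, 11], "roll": -2.2, "fingers": 100},
    {"travel": [17.3, -10.3, 11], "roll": -2.2, "fingers": 100},
  ],
)

```text
time_s: 5.3
tcp_pos: [0.4846, -0.0971, 0.1479]
ee_rot: [[-0.994, -0.11, 0.001], [-0.11, 0.994, -0.0], [-0.0, -0.001, -1.0]]
wrist_force: [-0.6, 0.6, -0.0]
gripper_width: 0.996
```

```bash
cat >> h.py <<'E'
def st(n=4):
    fs=[]
    for i in range(n):
        capture("wrist");fs.append(sense()["wrist_force"])
    s=sense();f=np.mean(fs,0);p=C(np.r_[s["tcp_pos"]][None])[0]
    print("t",round(s["time_s"],2),"clamp pos",p.round(1),"A inner y",round(p[1]+43.5*s["gripper_width"],1),"yaw",np.degrees(np.arctan2(-s["ee_rot"][0,1],s["ee_rot"][1,1])).round(2),"F clamp xyz",np.round([f[:2]@ex,f[:2]@ey,f[2]],2),"sd",np.std(fs,0).round(2),"w",round(s["gripper_width"],3))
E
python3 -c "
from h import *
st()"
```

```text
t 5.5 clamp pos [ -52.5 -128.5  148.6] A inner y -84.9 yaw 6.31 F clamp xyz [-0.03  0.36  0.02] sd [0.17 0.36 0.31] w 1.003
```

>>> arm_command(
  rows=[
    {"travel": [0.3, 0, 4], "roll": 0, "fingers": 100},
    {"travel": [0.3, 0, 7], "roll": 0, "fingers": 100},
    {"travel": [0.3, 0, 9.8], "roll": 0, "fingers": 100},
    {"travel": [0.3, 0, 9.8], "roll": 0, "fingers": 100},
    {"travel": [0.3, 0, 9.8], "roll": 0, "fingers": 100},
  ],
)

```text
time_s: 6.0
tcp_pos: [0.4819, -0.0974, 0.0501]
ee_rot: [[-0.994, -0.11, 0.001], [-0.11, 0.994, -0.0], [-0.001, -0.0, -1.0]]
wrist_force: [0.8, 1.0, 1.5]
gripper_width: 1.001
```

```bash
python3 -c "
from h import *
st()"
```

```text
t 6.2 clamp pos [ -55.2 -128.5   51. ] A inner y -84.9 yaw 6.31 F clamp xyz [-0.25 -0.31  0.14] sd [0.17 0.4  0.47] w 1.002
```

>>> arm_command(
  rows=[
    {"travel": [0, -0.6, 0], "roll": 0, "fingers": 100},
    {"travel": [0, -1.2, 0], "roll": 0, "fingers": 100},
    {"travel": [0, -1.8, 0], "roll": 0, "fingers": 100},
    {"travel": [0, -1.8, 0], "roll": 0, "fingers": 100},
  ],
)

```text
time_s: 6.6
tcp_pos: [0.4824, -0.1153, 0.0498]
ee_rot: [[-0.994, -0.109, -0.001], [-0.109, 0.994, 0.001], [0.001, 0.001, -1.0]]
wrist_force: [-1.4, 4.9, 5.2]
gripper_width: 1.001
```

```bash
python3 -c "
from h import *
st()"
```

```text
t 6.8 clamp pos [ -57.1 -146.2   49.8] A inner y -102.5 yaw 6.26 F clamp xyz [-1.73  5.94  4.51] sd [0.07 0.28 0.48] w 1.005
```

>>> arm_command(
  rows=[
    {"travel": [0, -0.5, 0], "roll": 0, "fingers": 100},
    {"travel": [0, -1.0, 0], "roll": 0, "fingers": 100},
    {"travel": [0, -1.0, 0], "roll": 0, "fingers": 100},
    {"travel": [0, -1.0, 0], "roll": 0, "fingers": 100},
  ],
)

```text
time_s: 7.2
tcp_pos: [0.483, -0.1249, 0.0497]
ee_rot: [[-0.994, -0.109, -0.002], [-0.109, 0.994, 0.001], [0.002, 0.001, -1.0]]
wrist_force: [-2.6, 6.1, 4.8]
gripper_width: 1.001
```

```bash
python3 -c "
from h import *
st(3)"
```

```text
t 7.35 clamp pos [ -57.6 -156.    49.7] A inner y -112.4 yaw 6.26 F clamp xyz [-2.49  6.61  4.89] sd [0.25 0.24 0.16] w 1.004
```

>>> arm_command(
  rows=[
    {"travel": [0, -0.12, 0], "roll": 0, "fingers": 100},
    {"travel": [0, -0.12, 0], "roll": 0, "fingers": 100},
  ],
)

```text
time_s: 7.55
tcp_pos: [0.4832, -0.1259, 0.0497]
ee_rot: [[-0.994, -0.109, -0.002], [-0.109, 0.994, 0.001], [0.002, 0.001, -1.0]]
wrist_force: [-3.9, 7.1, 5.1]
gripper_width: 1.002
```

```bash
python3 -c "
from h import *
st(3)"
```

```text
t 7.7 clamp pos [ -57.5 -157.1   49.7] A inner y -113.6 yaw 6.27 F clamp xyz [-2.74  7.02  4.67] sd [0.19 0.16 0.4 ] w 1.0
```

>>> arm_command(
  rows=[
    {"travel": [0, 1.0, 0], "roll": 0, "fingers": 100},
    {"travel": [0, 2.0, 0], "roll": 0, "fingers": 100},
    {"travel": [0, 2.9, 0], "roll": 0, "fingers": 100},
    {"travel": [0, 2.9, 0], "roll": 0, "fingers": 100},
  ],
)

```text
time_s: 8.1
tcp_pos: [0.4811, -0.0967, 0.0494]
ee_rot: [[-0.994, -0.111, 0.0], [-0.111, 0.994, -0.0], [-0.0, -0.0, -1.0]]
wrist_force: [0.4, -0.9, 0.1]
gripper_width: 1.003
```

```bash
cat >> h.py <<'E'
def jaw(tag):
    s=sense();im,d=capture("scene");P=cloud("scene",s,d);Q=C(P);hsv=cv2.cvtColor(im,cv2.COLOR_RGB2HSV)
    bl=(hsv[...,0]>100)&(hsv[...,0]<125)&(hsv[...,1]>120)&(hsv[...,2]>70)&(Q[...,2]>50)&(Q[...,2]<80)&(Q[...,0]>15)&(Q[...,0]<80)&(Q[...,1]>70)
    a=Q[bl];print("movjaw y",np.percentile(a[:,1],[5,50,95]).round(1),len(a))
    cv2.imwrite(f"pics/{tag}.png",cv2.resize(im[150:300,190:390][:,:,::-1],(800,600),interpolation=cv2.INTER_CUBIC))
E
python3 -c "
from h import *
st(3);jaw('j1')
im0=cv2.imread('pics/scene0.png')
"
```

```text
t 8.25 clamp pos [ -56.4 -128.7   49.3] A inner y -85.3 yaw 6.31 F clamp xyz [-0.02  0.05 -0.11] sd [0.45 0.98 0.12] w 0.998
movjaw y [128.4 133.9 138.2] 84
```

>>> arm_command(
  rows=[
    {"travel": [0, -1.0, 0], "roll": 0, "fingers": 100},
    {"travel": [0, -2.0, 0], "roll": 0, "fingers": 100},
    {"travel": [0, -2.9, 0], "roll": 0, "fingers": 100},
    {"travel": [0, -2.9, 0], "roll": 0, "fingers": 100},
    {"travel": [0, -2.9, 0], "roll": 0, "fingers": 100},
  ],
)

```text
time_s: 8.8
tcp_pos: [0.4825, -0.1267, 0.049]
ee_rot: [[-0.994, -0.108, -0.004], [-0.108, 0.994, 0.001], [0.004, 0.001, -1.0]]
wrist_force: [-2.6, 5.3, 3.1]
gripper_width: 1.001
```

```bash
python3 -c "
from h import *
st(3)"
```

```text
t 8.95 clamp pos [ -58.2 -157.7   49. ] A inner y -114.3 yaw 6.23 F clamp xyz [-2.63  6.07  3.12] sd [0.53 0.22 0.53] w 0.998
```

>>> arm_command(
  rows=[
    {"travel": [0, 1.0, 0], "roll": 0, "fingers": 100},
    {"travel": [0, 2.0, 0], "roll": 0, "fingers": 100},
    {"travel": [0, 2.9, 0], "roll": 0, "fingers": 100},
    {"travel": [0, 2.9, 0], "roll": 0, "fingers": 100},
  ],
)

```text
time_s: 9.35
tcp_pos: [0.4815, -0.0967, 0.0495]
ee_rot: [[-0.994, -0.111, 0.001], [-0.111, 0.994, -0.0], [-0.001, -0.0, -1.0]]
wrist_force: [-0.6, 1.1, -0.3]
gripper_width: 0.999
```

```bash
python3 -c "
from h import *
st(2);jaw('j2')"
```

```text
t 9.45 clamp pos [ -56.1 -128.5   49.5] A inner y -85.3 yaw 6.35 F clamp xyz [-0.12  0.64 -0.16] sd [0.18 0.83 0.34] w 0.993
movjaw y [121.2 126.7 131.7] 82
```

The jaw moved 7.2 mm per stroke. The third stroke is still safe (to about 21 mm).

>>> arm_command(
  rows=[
    {"travel": [0, -1.0, 0], "roll": 0, "fingers": 100},
    {"travel": [0, -1.7, 0], "roll": 0, "fingers": 100},
    {"travel": [0, -2.3, 0], "roll": 0, "fingers": 100},
    {"travel": [0, -2.9, 0], "roll": 0, "fingers": 100},
    {"travel": [0, -2.9, 0], "roll": 0, "fingers": 100},
    {"travel": [0, -2.9, 0], "roll": 0, "fingers": 100},
  ],
)

```text
time_s: 10.1
tcp_pos: [0.4825, -0.126, 0.0491]
ee_rot: [[-0.994, -0.108, -0.004], [-0.108, 0.994, 0.002], [0.003, 0.002, -1.0]]
wrist_force: [-4.3, 10.2, 3.8]
gripper_width: 0.999
```

```bash
python3 -c "
from h import *
st(4)"
```

```text
t 10.3 clamp pos [ -58.1 -157.1   49.1] A inner y -113.6 yaw 6.23 F clamp xyz [-3.03  9.67  4.23] sd [0.52 0.36 0.52] w 1.0
```

>>> arm_command(
  rows=[
    {"travel": [0, 1.0, 0], "roll": 0, "fingers": 100},
    {"travel": [0, 2.0, 0], "roll": 0, "fingers": 100},
    {"travel": [0, 2.9, 0], "roll": 0, "fingers": 100},
    {"travel": [0, 2.9, 0], "roll": 0, "fingers": 100},
  ],
)

```text
time_s: 10.7
tcp_pos: [0.4814, -0.0969, 0.0495]
ee_rot: [[-0.994, -0.111, 0.001], [-0.111, 0.994, -0.0], [-0.0, -0.0, -1.0]]
wrist_force: [-0.1, -0.8, 0.1]
gripper_width: 1.0
```

```bash
python3 -c "
from h import *
st(2);jaw('j3')"
```

```text
t 10.8 clamp pos [ -56.2 -128.7   49.4] A inner y -85.3 yaw 6.33 F clamp xyz [-0.11  0.14  0.11] sd [0.18 0.24 0.48] w 0.999
movjaw y [114.3 120.1 125. ] 85
```

View pics/j3.png

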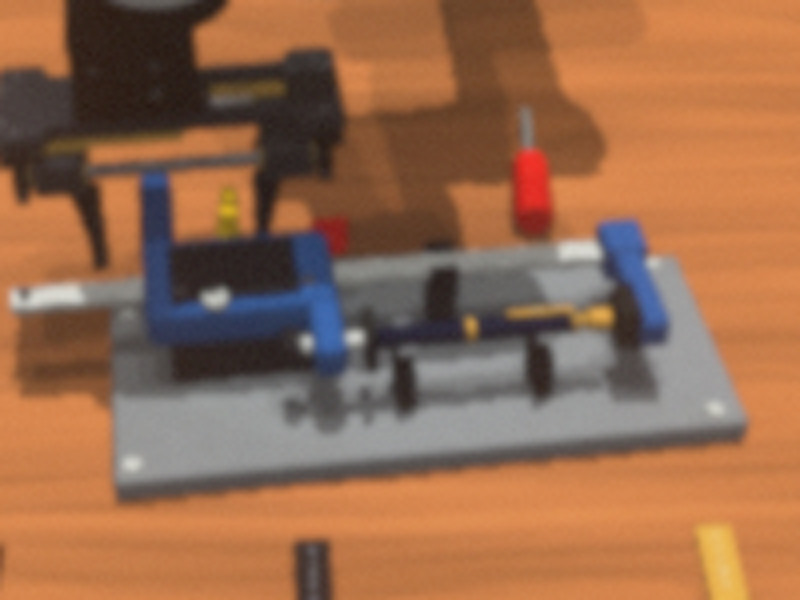

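The picture shows the pen between anvil (370,330) and pad (627,315), with the jaw bearing on the finial; the force there read 9.7 N. From here I'll feel my way in small steps.

>>> arm_command(
  rows=[
    {"travel": [0, -1.0, 0], "roll": 0, "fingers": 100},
    {"travel": [0, -1.8, 0], "roll": 0, "fingers": 100},
    {"travel": [0, -1.8, 0], "roll": 0, "fingers": 100},
    {"travel": [0, -1.8, 0], "roll": 0, "fingers": 100},
  ],
)

```text
time_s: 11.25
tcp_pos: [0.4818, -0.1152, 0.0491]
ee_rot: [[-0.994, -0.108, -0.003], [-0.108, 0.994, 0.002], [0.002, 0.002, -1.0]]
wrist_force: [-3.4, 9.3, 4.9]
gripper_width: 1.001
```

```bash
python3 -c "
from h import *
st(3)"
```

```text
t 11.4 clamp pos [ -57.7 -146.2   49.1] A inner y -102.7 yaw 6.22 F clamp xyz [-1.79  9.8   4.06] sd [0.31 0.07 1.41] w 1.0
```

>>> arm_command(
  rows=[
    {"travel": [0, -0.1, 0], "roll": 0, "fingers": 100},
    {"travel": [0, -0.2, 0], "roll": 0, "fingers": 100},
    {"travel": [0, -0.2, 0], "roll": 0, "fingers": 100},
  ],
)

```text
time_s: 11.7
tcp_pos: [0.4818, -0.1168, 0.0491]
ee_rot: [[-0.994, -0.108, -0.003], [-0.108, 0.994, 0.002], [0.003, 0.002, -1.0]]
wrist_force: [-3.3, 10.3, 4.3]
gripper_width: 0.998
```

```bash
python3 -c "
from h import *
st(3)"
```

```text
t 11.85 clamp pos [ -57.8 -147.9   49.1] A inner y -104.4 yaw 6.23 F clamp xyz [-2.65 10.6   4.77] sd [0.44 0.53 0.41] w 1.001
```

>>> arm_command(
  rows=[
    {"travel": [0, -0.08, 0], "roll": 0, "fingers": 100},
    {"travel": [0, -0.16, 0], "roll": 0, "fingers": 100},
    {"travel": [0, -0.16, 0], "roll": 0, "fingers": 100},
  ],
)

```text
time_s: 12.15
tcp_pos: [0.4819, -0.1184, 0.0491]
ee_rot: [[-0.994, -0.108, -0.003], [-0.108, 0.994, 0.002], [0.003, 0.002, -1.0]]
wrist_force: [-5.1, 9.8, 4.3]
gripper_width: 1.002
```

```bash
python3 -c "
from h import *
st(3)"
```

```text
t 12.3 clamp pos [ -58.  -149.5   49.1] A inner y -106.1 yaw 6.23 F clamp xyz [-2.88 10.56  4.55] sd [0.86 0.34 0.21] w 0.999
```

>>> arm_command(
  rows=[
    {"travel": [0, -0.08, 0], "roll": 0, "fingers": 100},
    {"travel": [0, -0.16, 0], "roll": 0, "fingers": 100},
    {"travel": [0, -0.16, 0], "roll": 0, "fingers": 100},
  ],
)

```text
time_s: 12.6
tcp_pos: [0.482, -0.12, 0.0491]
ee_rot: [[-0.994, -0.108, -0.003], [-0.108, 0.994, 0.002], [0.003, 0.002, -1.0]]
wrist_force: [-3.4, 10.8, 4.3]
gripper_width: 0.999
```

```bash
python3 -c "
from h import *
st(3);jaw('j4')"
```

```text
t 12.75 clamp pos [ -58.1 -151.1   49.1] A inner y -107.6 yaw 6.23 F clamp xyz [-3.04 10.74  4.22] sd [0.49 0.25 0.39] w 1.001
movjaw y [107.6 113.2 118. ] 86
```

>>> arm_command(
  rows=[
    {"travel": [0, -0.05, 0], "roll": 0, "fingers": 100},
    {"travel": [0, -0.1, 0], "roll": 0, "fingers": 100},
    {"travel": [0, -0.1, 0], "roll": 0, "fingers": 100},
  ],
)

```text
time_s: 13.1
tcp_pos: [0.4821, -0.1211, 0.0491]
ee_rot: [[-0.994, -0.109, -0.003], [-0.109, 0.994, 0.002], [0.003, 0.002, -1.0]]
wrist_force: [-5.3, 9.5, 5.3]
gripper_width: 1.002
```

```bash
python3 -c "
from h import *
st(3)"
```

```text
t 13.25 clamp pos [ -58.1 -152.2   49.1] A inner y -108.7 yaw 6.23 F clamp xyz [-2.81  9.87  4.52] sd [0.06 0.52 0.09] w 1.001
```

>>> arm_command(
  rows=[
    {"travel": [0, -0.05, 0], "roll": 0, "fingers": 100},
    {"travel": [0, -0.1, 0], "roll": 0, "fingers": 100},
    {"travel": [0, -0.1, 0], "roll": 0, "fingers": 100},
  ],
)

```text
time_s: 13.55
tcp_pos: [0.4821, -0.122, 0.0491]
ee_rot: [[-0.994, -0.108, -0.004], [-0.108, 0.994, 0.002], [0.003, 0.002, -1.0]]
wrist_force: [-3.8, 9.9, 4.7]
gripper_width: 0.998
```

```bash
python3 -c "
from h import *
st(4);jaw('j5')"
```

```text
t 13.75 clamp pos [ -58.2 -153.1   49.1] A inner y -109.5 yaw 6.23 F clamp xyz [-2.61 11.05  4.92] sd [0.41 0.34 0.25] w 1.002
movjaw y [106.4 112.2 117. ] 87
```

>>> arm_command(
  rows=[
    {"travel": [0, -0.04, 0], "roll": 0, "fingers": 100},
    {"travel": [0, -0.08, 0], "roll": 0, "fingers": 100},
    {"travel": [0, -0.08, 0], "roll": 0, "fingers": 100},
  ],
)

```text
time_s: 14.1
tcp_pos: [0.4822, -0.1227, 0.0491]
ee_rot: [[-0.994, -0.108, -0.004], [-0.108, 0.994, 0.002], [0.003, 0.002, -1.0]]
wrist_force: [-2.3, 10.3, 4.7]
gripper_width: 0.999
```

```bash
python3 -c "
from h import *
st(4)"
```

```text
t 14.3 clamp pos [ -58.2 -153.9   49.1] A inner y -110.4 yaw 6.23 F clamp xyz [-2.64 10.63  4.05] sd [0.47 0.36 0.37] w 1.0
```

>>> arm_command(
  rows=[
    {"travel": [0, -0.04, 0], "roll": 0, "fingers": 100},
    {"travel": [0, -0.08, 0], "roll": 0, "fingers": 100},
    {"travel": [0, -0.08, 0], "roll": 0, "fingers": 100},
  ],
)

```text
time_s: 14.6
tcp_pos: [0.4822, -0.1235, 0.0491]
ee_rot: [[-0.994, -0.108, -0.004], [-0.108, 0.994, 0.002], [0.003, 0.002, -1.0]]
wrist_force: [-4.6, 10.9, 4.4]
gripper_width: 1.0
```

```bash
python3 -c "
from h import *
st(4);jaw('j6')"
```

```text
t 14.8 clamp pos [ -58.2 -154.6   49.1] A inner y -111.0 yaw 6.23 F clamp xyz [-3.17 10.9   4.78] sd [0.27 0.41 0.63] w 1.002
movjaw y [105.5 111.  116.6] 90
```

>>> arm_command(
  rows=[
    {"travel": [0, -0.04, 0], "roll": 0, "fingers": 100},
    {"travel": [0, -0.08, 0], "roll": 0, "fingers": 100},
    {"travel": [0, -0.08, 0], "roll": 0, "fingers": 100},
  ],
)

```text
time_s: 15.15
tcp_pos: [0.4823, -0.1242, 0.049]
ee_rot: [[-0.994, -0.108, -0.004], [-0.108, 0.994, 0.002], [0.003, 0.002, -1.0]]
wrist_force: [-4.9, 10.1, 5.0]
gripper_width: 0.997
```

```bash
python3 -c "
from h import *
st(4)"
```

```text
t 15.35 clamp pos [ -58.2 -155.4   49.1] A inner y -111.9 yaw 6.23 F clamp xyz [-3.43 10.86  4.96] sd [0.4  0.37 0.77] w 1.0
```

>>> arm_command(
  rows=[
    {"travel": [0, -0.04, 0], "roll": 0, "fingers": 100},
    {"travel": [0, -0.08, 0], "roll": 0, "fingers": 100},
    {"travel": [0, -0.08, 0], "roll": 0, "fingers": 100},
  ],
)

```text
time_s: 15.65
tcp_pos: [0.4824, -0.1249, 0.0491]
ee_rot: [[-0.994, -0.108, -0.004], [-0.108, 0.994, 0.002], [0.003, 0.003, -1.0]]
wrist_force: [-4.1, 11.4, 5.0]
gripper_width: 1.001
```

```bash
python3 -c "
from h import *
st(4);jaw('j7')"
```

```text
t 15.85 clamp pos [ -58.2 -156.1   49. ] A inner y -112.3 yaw 6.22 F clamp xyz [-2.77 12.12  4.98] sd [0.29 0.4  0.42] w 1.005
movjaw y [105.3 110.7 115.3] 88
```

>>> arm_command(
  rows=[
    {"travel": [0, -0.03, 0], "roll": 0, "fingers": 100},
    {"travel": [0, -0.06, 0], "roll": 0, "fingers": 100},
    {"travel": [0, -0.06, 0], "roll": 0, "fingers": 100},
  ],
)

```text
time_s: 16.2
tcp_pos: [0.4824, -0.1254, 0.049]
ee_rot: [[-0.994, -0.108, -0.004], [-0.108, 0.994, 0.002], [0.003, 0.003, -1.0]]
wrist_force: [-4.9, 12.7, 3.8]
gripper_width: 1.001
```

```bash
python3 -c "
from h import *
st(5)"
```

```text
t 16.45 clamp pos [ -58.2 -156.5   49. ] A inner y -113.1 yaw 6.23 F clamp xyz [-2.46 12.65  4.61] sd [0.14 0.4  0.47] w 0.998
```

>>> arm_command(
  rows=[
    {"travel": [0, -0.03, 0], "roll": 0, "fingers": 100},
    {"travel": [0, -0.06, 0], "roll": 0, "fingers": 100},
    {"travel": [0, -0.06, 0], "roll": 0, "fingers": 100},
  ],
)

```text
time_s: 16.75
tcp_pos: [0.4825, -0.1259, 0.049]
ee_rot: [[-0.994, -0.108, -0.004], [-0.108, 0.994, 0.002], [0.003, 0.003, -1.0]]
wrist_force: [-4.9, 13.1, 5.1]
gripper_width: 0.999
```

```bash
python3 -c "
from h import *
st(5);jaw('j8')"
```

```text
t 17.0 clamp pos [ -58.2 -157.    49. ] A inner y -113.4 yaw 6.23 F clamp xyz [-3.16 13.35  5.19] sd [0.33 0.55 0.61] w 1.002
movjaw y [104.3 110.2 115. ] 92
```

>>> arm_command(
  rows=[
    {"travel": [0, -0.03, 0], "roll": 0, "fingers": 100},
    {"travel": [0, -0.07, 0], "roll": 0, "fingers": 100},
    {"travel": [0, -0.07, 0], "roll": 0, "fingers": 100},
  ],
)

```text
time_s: 17.35
tcp_pos: [0.4825, -0.1264, 0.049]
ee_rot: [[-0.994, -0.108, -0.004], [-0.108, 0.994, 0.003], [0.003, 0.003, -1.0]]
wrist_force: [-4.6, 14.1, 5.6]
gripper_width: 0.999
```

```bash
python3 -c "
from h import *
st(5)"
```

```text
t 17.6 clamp pos [ -58.2 -157.6   49. ] A inner y -114.2 yaw 6.23 F clamp xyz [-3.36 14.11  5.07] sd [0.13 0.44 0.57] w 0.997
```

>>> arm_command(
  rows=[
    {"travel": [0, -0.03, 0], "roll": 0, "fingers": 100},
    {"travel": [0, -0.06, 0], "roll": 0, "fingers": 100},
    {"travel": [0, -0.06, 0], "roll": 0, "fingers": 100},
  ],
)

```text
time_s: 17.9
tcp_pos: [0.4826, -0.1269, 0.049]
ee_rot: [[-0.994, -0.108, -0.004], [-0.108, 0.994, 0.003], [0.003, 0.003, -1.0]]
wrist_force: [-4.9, 13.2, 5.8]
gripper_width: 1.001
```

```bash
python3 -c "
from h import *
st(5);jaw('j9')"
```

```text
t 18.15 clamp pos [ -58.2 -158.    49. ] A inner y -114.5 yaw 6.22 F clamp xyz [-3.34 14.47  4.86] sd [0.4  0.45 0.5 ] w 1.0
movjaw y [104.2 109.9 114.4] 87
```

The trigger is firm: 14.5 N at the grip against a sliding plateau of about 10.8 N, so about 13 N at the pad. I'll let the trigger back and lift clear.

>>> arm_command(
  rows=[
    {"travel": [0, 1.0, 0], "roll": 0, "fingers": 100},
    {"travel": [0, 2.0, 0], "roll": 0, "fingers": 100},
    {"travel": [0, 3.0, 0], "roll": 0, "fingers": 100},
    {"travel": [0, 3.0, 0], "roll": 0, "fingers": 100},
    {"travel": [0, 3.0, -4], "roll": 0, "fingers": 100},
    {"travel": [0, 3.0, -7], "roll": 0, "fingers": 100},
    {"travel": [0.5, 7.0, -7], "roll": 0, "fingers": 50},
    {"travel": [1.5, 11.5, -7], "roll": 0, "fingers": 0},
    {"travel": [1.5, 11.8, -7], "roll": 0, "fingers": 0},
    {"travel": [1.5, 11.8, -7], "roll": 0, "fingers": 0},
  ],
)

```text
time_s: 19.2
tcp_pos: [0.4568, -0.012, 0.1197]
ee_rot: [[-0.994, -0.112, 0.001], [-0.112, 0.994, -0.0], [-0.001, -0.0, -1.0]]
wrist_force: [0.3, -0.7, 0.6]
gripper_width: 0.726
```

```bash
python3 -c "
from h import *
st(2);jaw('j10')"
```

```text
t 19.3 clamp pos [-71.1 -42.2 119.4] A inner y -14.8 yaw 6.27 F clamp xyz [-0.33  0.22  0.7 ] sd [0.03 0.44 0.65] w 0.63
movjaw y [107.5 113.  118.7] 98
```

>>> arm_command(
  rows=[
    {"travel": [0, 0.2, 0], "roll": 0, "fingers": 0},
    {"travel": [0, 0.2, 0], "roll": 0, "fingers": 0},
    {"travel": [0, 0.2, 0], "roll": 0, "fingers": 0},
    {"travel": [0, 0.2, 2], "roll": 0, "fingers": 0},
    {"travel": [0, 0.2, 5], "roll": 0, "fingers": 0},
    {"travel": [0, 0.2, 6.7], "roll": 0, "fingers": 0},
    {"travel": [-0.8, 0.2, 6.7], "roll": 0, "fingers": 0},
    {"travel": [-1.6, 0.2, 6.7], "roll": 0, "fingers": 0},
    {"travel": [-1.8, 0.2, 6.7], "roll": 0, "fingers": 0},
    {"travel": [-1.8, 0.2, 6.7], "roll": 0, "fingers": 0},
  ],
)

```text
time_s: 20.35
tcp_pos: [0.4757, -0.0084, 0.0533]
ee_rot: [[-0.994, -0.109, 0.002], [-0.109, 0.994, 0.001], [-0.003, 0.0, -1.0]]
wrist_force: [-0.4, -0.7, 0.7]
gripper_width: 0.001
```

```bash
python3 -c "
from h import *
st(3)"
```

```text
t 20.5 clamp pos [-53.4 -39.6  52.9] A inner y -39.4 yaw 6.28 F clamp xyz [-0.1  -0.09 -1.01] sd [0.81 0.29 0.25] w 0.006
```

>>> arm_command(
  rows=[
    {"travel": [-0.3, 0, 0], "roll": 0, "fingers": 0},
    {"travel": [-0.6, 0, 0], "roll": 0, "fingers": 0},
    {"travel": [-0.8, 0, 0], "roll": 0, "fingers": 0},
    {"travel": [-0.8, 0, 0], "roll": 0, "fingers": 0},
  ],
)

```text
time_s: 20.9
tcp_pos: [0.4798, -0.0083, 0.0516]
ee_rot: [[-0.994, -0.108, -0.006], [-0.108, 0.994, -0.001], [0.006, -0.0, -1.0]]
wrist_force: [-5.2, 1.3, 2.0]
gripper_width: 0.002
```

```bash
python3 -c "
from h import *
st(3)"
```

```text
t 21.05 clamp pos [-48.  -39.9  51.6] A inner y -39.7 yaw 6.23 F clamp xyz [-4.95  1.41  1.71] sd [0.7  0.32 0.19] w 0.003
```

>>> arm_command(
  rows=[
    {"travel": [-0.2, 0, 0], "roll": 0, "fingers": 0},
    {"travel": [-0.4, 0, 0], "roll": 0, "fingers": 0},
    {"travel": [-0.4, 0, 0], "roll": 0, "fingers": 0},
  ],
)

```text
time_s: 21.35
tcp_pos: [0.4819, -0.0077, 0.0511]
ee_rot: [[-0.994, -0.108, -0.009], [-0.108, 0.994, -0.001], [0.009, 0.0, -1.0]]
wrist_force: [-8.8, 4.9, 2.7]
gripper_width: 0.005
```

```bash
python3 -c "
from h import *
st(3);jaw('j11')"
```

```text
t 21.5 clamp pos [-45.6 -39.4  51.1] A inner y -39.1 yaw 6.2 F clamp xyz [-7.83  5.16  2.3 ] sd [0.68 0.3  0.49] w 0.008
movjaw y [132.2 137.4 141.8] 77
```

>>> arm_command(
  rows=[
    {"travel": [-0.05, 0, 0], "roll": 0, "fingers": 0},
    {"travel": [-0.1, 0, 0], "roll": 0, "fingers": 0},
    {"travel": [-0.1, 0, 0], "roll": 0, "fingers": 0},
    {"travel": [-0.1, 0, 0], "roll": 0, "fingers": 0},
    {"travel": [-0.1, 0, 0], "roll": 0, "fingers": 0},
    {"travel": [-0.1, 0, 0], "roll": 0, "fingers": 0},
    {"travel": [-0.1, 0, 0], "roll": 0, "fingers": 0},
  ],
)

```text
time_s: 22.25
tcp_pos: [0.4824, -0.0075, 0.0511]
ee_rot: [[-0.994, -0.108, -0.01], [-0.108, 0.994, -0.001], [0.01, 0.0, -1.0]]
wrist_force: [-10.0, 6.6, 3.3]
gripper_width: 0.005
```

```bash
python3 -c "
from h import *
st(3);jaw('j12')"
```

```text
t 22.4 clamp pos [-45.3 -39.3  51.1] A inner y -39.3 yaw 6.19 F clamp xyz [-8.43  6.92  3.41] sd [0.33 0.36 0.19] w 0.0
movjaw y [134.4 139.7 144.2] 80
```

The jaw is fully back (139.7, against about 141 open). I'll back off and look from above.

>>> arm_command(
  rows=[
    {"travel": [1.5, 0, 0], "roll": 0, "fingers": 0},
    {"travel": [2, 0, -2], "roll": 0, "fingers": 0},
    {"travel": [2, 0, -7], "roll": 0, "fingers": 20},
    {"travel": [0, 0, -12], "roll": 0, "fingers": 50},
    {"travel": [-4, 0.7, -16], "roll": 0, "fingers": 50},
    {"travel": [-9, 0.7, -19], "roll": 0, "fingers": 50},
    {"travel": [-13.5, 0.7, -19], "roll": 0, "fingers": 50},
    {"travel": [-16.7, 0.7, -19], "roll": 0, "fingers": 50},
    {"travel": [-16.7, 0.7, -19], "roll": 0, "fingers": 50},
    {"travel": [-16.7, 0.7, -19], "roll": 0, "fingers": 50},
  ],
)

```text
time_s: 23.45
tcp_pos: [0.6528, 0.018, 0.2406]
ee_rot: [[-0.994, -0.109, -0.002], [-0.109, 0.994, -0.0], [0.002, -0.0, -1.0]]
wrist_force: [0.2, -0.2, 0.7]
gripper_width: 0.489
```

Run:
```python
from h import *
st(2)
s,im,d,P=look("wrist","w3");print(s["tcp_pos"],s["joints"].round(1))
np.savez("w3.npz",im=im,d=d,P=P)
Q=C(P);hsv=cv2.cvtColor(im,cv2.COLOR_RGB2HSV);h,sa,v=[hsv[...,i].astype(int) for i in range(3)]
x,y,z=Q[...,0],Q[...,1],Q[...,2]
m=(z>54)&(z<75)&(x>45)&(x<71)&(y>-32)&(y<118)&(sa>90);a=Q[m]
print("pen",np.percentile(a,[1,50,99],axis=0).round(1).tolist(),np.polyfit(a[:,1],a[:,0],1))
c=(np.array(px("wrist",s,np.r_[W(58,45),.064]))).astype(int);u0,v0=max(c[0]-110,0),max(c[1]-28,0)
cv2.imwrite("pics/w3c.png",cv2.resize(im[v0:v0+55,u0:u0+220][:,:,::-1],None,fx=3.6,fy=3.6,interpolation=cv2.INTER_CUBIC))
for yy in(-28,28,84,96,124):
    u,w=px("wrist",s,np.r_[W(58,yy),.064]);print(yy,((u-u0)*3.6).round(),((w-v0)*3.6).round())
```

```text
t 23.55 clamp pos [125.7 -32.8 242.1] A inner y -11.2 yaw 6.29 F clamp xyz [-0.67 -0.2   0.51] sd [0.45 0.68 0.11] w 0.496
[0.65163914 0.01781168 0.24208937] [ 15.8  24.4   5.4   0.  -71.  -99.5]
pen [[51.9, -26.3, 59.3], [58.1, 32.0, 64.0], [63.6, 93.8, 69.2]] [-2.85678251e-03  5.78156373e+01]
-28 157.0 104.0
28 341.0 104.0
84 526.0 104.0
96 566.0 104.0
124 658.0 104.0
```

View pics/w3c.png

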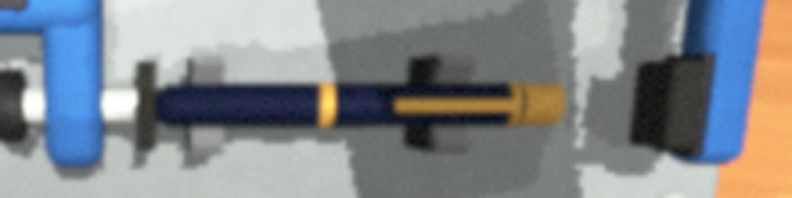

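The crop shows the pen from px 157 (y = -28, at the anvil) to px 565 (y = 96). That is 124 mm long, so the finial is fully home; the pad is back at px 635. Now I'll grasp the pen.

>>> arm_command(
  rows=[
    {"travel": [6.8, 6.1, 2], "roll": -90, "fingers": 50},
    {"travel": [6.8, 6.1, 4], "roll": -90, "fingers": 50},
    {"travel": [6.8, 6.1, 4], "roll": -90, "fingers": 50},
    {"travel": [6.8, 6.1, 4], "roll": -90, "fingers": 50},
    {"travel": [6.8, 6.1, 4], "roll": -90, "fingers": 50},
    {"travel": [6.8, 6.1, 4], "roll": -90, "fingers": 50},
    {"travel": [6.8, 6.1, 4], "roll": -90, "fingers": 50},
    {"travel": [6.8, 6.1, 4], "roll": -90, "fingers": 50},
    {"travel": [6.8, 6.1, 4], "roll": -90, "fingers": 50},
    {"travel": [6.8, 6.1, 4], "roll": -90, "fingers": 50},
  ],
)

```text
time_s: 24.6
tcp_pos: [0.5772, 0.0709, 0.2034]
ee_rot: [[0.045, -0.999, 0.001], [-0.999, -0.045, 0.0], [-0.0, -0.001, -1.0]]
wrist_force: [0.1, 1.1, 0.3]
gripper_width: 0.503
```

>>> arm_command(
  rows=[
    {"travel": [0, 0, 4], "roll": -4.1, "fingers": 50},
    {"travel": [0, 0, 7], "roll": -4.1, "fingers": 50},
    {"travel": [0, 0, 7], "roll": -4.1, "fingers": 50},
    {"travel": [0, 0, 7], "roll": -4.1, "fingers": 50},
  ],
)

```text
time_s: 25.0
tcp_pos: [0.5782, 0.071, 0.1336]
ee_rot: [[0.111, -0.994, 0.001], [-0.994, -0.111, -0.0], [0.001, -0.001, -1.0]]
wrist_force: [0.2, 0.8, 1.0]
gripper_width: 0.496
```

```bash
python3 -c "
from h import *
st(2)"
```

```text
t 25.1 clamp pos [ 59.8  28.5 134.8] A inner y 50.3 yaw 96.37 F clamp xyz [ 0.06 -0.41  0.63] sd [0.12 0.08 0.05] w 0.5
```

>>> arm_command(
  rows=[
    {"travel": [0, 0.15, 3], "roll": 0, "fingers": 50},
    {"travel": [0, 0.15, 6], "roll": 0, "fingers": 50},
    {"travel": [0, 0.15, 8.4], "roll": 0, "fingers": 50},
    {"travel": [0, 0.15, 8.4], "roll": 0, "fingers": 50},
    {"travel": [0, 0.15, 8.4], "roll": 0, "fingers": 50},
    {"travel": [0, 0.15, 8.4], "roll": 0, "fingers": 30},
    {"travel": [0, 0.15, 8.4], "roll": 0, "fingers": 10},
    {"travel": [0, 0.15, 8.4], "roll": 0, "fingers": 5},
    {"travel": [0, 0.15, 8.4], "roll": 0, "fingers": 5},
    {"travel": [0, 0.15, 8.4], "roll": 0, "fingers": 5},
  ],
)

```text
time_s: 26.1
tcp_pos: [0.578, 0.0713, 0.0491]
ee_rot: [[0.111, -0.994, 0.003], [-0.994, -0.111, 0.001], [-0.0, -0.003, -1.0]]
wrist_force: [2.1, -0.1, 0.0]
gripper_width: 0.138
```

```bash
python3 -c "
from h import *
st(2)
D=np.load('w3.npz')
"
```

```text
t 26.2 clamp pos [58.3 28.5 49. ] A inner y 34.4 yaw 96.36 F clamp xyz [ 1.3  -0.11  1.26] sd [0.03 0.36 0.11] w 0.135
```

The pen is gripped, but the fingertips would reach too deep for the case. I'll re-grip about 10 mm higher on the fingers, then lift.

>>> arm_command(
  rows=[
    {"travel": [0, 0, 0], "roll": 0, "fingers": 30},
    {"travel": [0, 0, 0], "roll": 0, "fingers": 30},
    {"travel": [0, 0, -0.5], "roll": 0, "fingers": 30},
    {"travel": [0, 0, -1.0], "roll": 0, "fingers": 30},
    {"travel": [0, 0, -1.0], "roll": 0, "fingers": 30},
    {"travel": [0, 0, -1.0], "roll": 0, "fingers": 5},
    {"travel": [0, 0, -1.0], "roll": 0, "fingers": 5},
    {"travel": [0, 0, -1.0], "roll": 0, "fingers": 5},
    {"travel": [0, 0, -1.0], "roll": 0, "fingers": 5},
  ],
)

```text
time_s: 27.1
tcp_pos: [0.5777, 0.0712, 0.0587]
ee_rot: [[0.111, -0.994, 0.002], [-0.994, -0.111, 0.0], [-0.0, -0.002, -1.0]]
wrist_force: [1.9, -0.2, 0.2]
gripper_width: 0.141
```

Run:
```python
from h import *
st(2)
for n in("scene","top"):
    s=sense();im,d=capture(n);P=cloud(n,s,d)
    hsv=cv2.cvtColor(im,cv2.COLOR_RGB2HSV)
    r=cut_out(n,"case_bed");print(n,[round(q["p"],2) for q in r])
    m=r[0]["mask"];A=P[m];A=A[np.isfinite(A[:,0])]
    print("all",np.percentile(A,[1,99],axis=0).round(3).tolist())
    low=A[(A[:,2]>.022)&(A[:,2]<.034)]
    q=cv2.minAreaRect((low[:,:2]*1000).astype(np.float32));print("rim rect",q,len(low))
    lid=A[A[:,2]>.045]
    for z0 in(.045,.06,.075,.09):
        b=lid[(lid[:,2]>=z0)&(lid[:,2]<z0+.015)]
        if len(b):print(z0,len(b),np.percentile(b,[2,50,98],axis=0).round(3).tolist())
    np.savez(f"case_{n}.npz",im=im,P=P,m=m)
```

```text
t 27.2 clamp pos [58.1 28.4 58.7] A inner y 34.5 yaw 96.35 F clamp xyz [ 2.81 -0.14 -0.16] sd [0.45 0.76 0.25] w 0.139
scene [0.71, 0.38]
all [[0.374, -0.482, 0.003], [0.533, -0.293, 0.103]]
rim rect ((472.5419921875, -383.97283935546875), (104.54845428466797, 180.79058837890625), 11.52662467956543) 1494
0.045 542 [[0.395, -0.479, 0.045], [0.415, -0.396, 0.053], [0.433, -0.311, 0.06]]
0.06 540 [[0.386, -0.481, 0.06], [0.407, -0.397, 0.067], [0.424, -0.312, 0.075]]
0.075 544 [[0.379, -0.483, 0.075], [0.398, -0.399, 0.082], [0.415, -0.313, 0.09]]
0.09 570 [[0.368, -0.484, 0.09], [0.388, -0.4, 0.098], [0.407, -0.317, 0.104]]
top [0.98, 0.44]
all [[0.371, -0.48, 0.0], [0.525, -0.293, 0.105]]
rim rect ((469.2146301269531, -383.8306884765625), (101.77915954589844, 182.39028930664062), 9.879931449890137) 862
0.045 178 [[0.393, -0.477, 0.046], [0.412, -0.391, 0.053], [0.43, -0.309, 0.059]]
0.06 203 [[0.385, -0.478, 0.06], [0.406, -0.396, 0.067], [0.422, -0.31, 0.074]]
0.075 203 [[0.376, -0.481, 0.075], [0.395, -0.392, 0.082], [0.413, -0.312, 0.09]]
0.09 275 [[0.368, -0.478, 0.09], [0.386, -0.396, 0.098], [0.404, -0.315, 0.105]]
```

>>> arm_command(
  rows=[
    {"travel": [0, 0, -4], "roll": 0, "fingers": 5},
    {"travel": [0, 0, -8], "roll": 0, "fingers": 5},
    {"travel": [3, 2, -12], "roll": 0, "fingers": 5},
    {"travel": [7, 4.5, -16], "roll": -1, "fingers": 5},
    {"travel": [11, 7, -18], "roll": -2, "fingers": 5},
    {"travel": [15, 9, -19], "roll": -3, "fingers": 5},
    {"travel": [19, 11, -19], "roll": -4, "fingers": 5},
    {"travel": [23, 13, -19], "roll": -4.8, "fingers": 5},
    {"travel": [26.5, 14.8, -19], "roll": -4.8, "fingers": 5},
    {"travel": [26.5, 14.8, -19], "roll": -4.8, "fingers": 5},
  ],
)

```text
time_s: 28.4
tcp_pos: [0.4551, -0.2113, 0.2473]
ee_rot: [[0.187, -0.982, -0.005], [-0.982, -0.187, 0.001], [-0.002, 0.005, -1.0]]
wrist_force: [0.0, 1.0, -0.5]
gripper_width: 0.138
```

>>> arm_command(
  rows=[
    {"travel": [0, 0, 0], "roll": 0, "fingers": 5},
    {"travel": [0, 0, 0], "roll": 0, "fingers": 5},
  ],
)

```text
time_s: 28.6
tcp_pos: [0.4583, -0.2079, 0.2477]
ee_rot: [[0.194, -0.981, -0.002], [-0.981, -0.194, 0.001], [-0.001, 0.002, -1.0]]
wrist_force: [0.3, -0.1, -0.9]
gripper_width: 0.135
```

Run:
```python
from h import *
s,im,d,P=look("wrist","w4");print(s["tcp_pos"],s["ee_rot"].round(3).tolist(),s["gripper_width"],s["wrist_force"])
np.savez("w4.npz",im=im,d=d,P=P,pos=s["tcp_pos"],rot=s["ee_rot"])
r=cut_out("wrist","case_bed");print([round(q["p"],2) for q in r])
if r:
    A=P[r[0]["mask"]];A=A[np.isfinite(A[:,0])];print(np.percentile(A,[1,99],axis=0).round(3).tolist())
# gripper body in tool frame from w1 (open)
for f in("w1","w4"):
    D=np.load(f+".npz");Pw=D["P"]
    R=np.array([[-.997,-.071,-.001],[-.071,.997,0],[.001,0,-1]]) if f=="w1" else s["ee_rot"]
    p0=np.array([.4296,-.0022,.2472]) if f=="w1" else s["tcp_pos"]
    T=(Pw-p0)@R;g=np.isfinite(T[...,0])&(T[...,2]<-.005)
    for z0 in np.arange(-.12,0,.01):
        q=T[g&(T[...,2]>=z0)&(T[...,2]<z0+.01)]
        if len(q)>10:print(f,round(z0,3),len(q),"y",q[:,1].min().round(3),q[:,1].max().round(3),"x",q[:,0].min().round(3),q[:,0].max().round(3))
```

```text
[ 0.45833611 -0.20788601  0.24774335] [[0.194, -0.981, -0.002], [-0.981, -0.194, 0.001], [-0.001, 0.002, -1.0]] 0.13485687067754135 [ 0.32614934 -0.12889263 -0.88564811]
[0.59]
[[0.37, -0.418, 0.009], [0.517, -0.295, 0.104]]
w1 -0.12 5713 y -0.05 0.018 x 0.021 0.028
w1 -0.11 22981 y -0.06 0.065 x 0.009 0.028
w1 -0.1 15112 y -0.066 0.068 x -0.002 0.03
w1 -0.09 19724 y -0.075 0.079 x -0.016 0.039
w1 -0.08 15600 y -0.082 0.085 x -0.026 0.039
w1 -0.07 3536 y -0.086 0.087 x -0.034 0.039
w1 -0.06 905 y -0.08 0.08 x -0.007 0.036
w1 -0.05 681 y -0.049 0.049 x -0.011 0.01
w1 -0.04 852 y -0.048 0.049 x -0.011 0.003
w1 -0.03 437 y -0.055 0.056 x -0.01 0.012
w1 -0.02 494 y -0.054 0.054 x 0.002 0.012
w1 -0.01 229 y -0.052 0.053 x -0.0 0.012
w4 -0.12 5744 y -0.05 0.017 x 0.021 0.028
w4 -0.11 22980 y -0.06 0.064 x 0.009 0.028
w4 -0.1 15146 y -0.066 0.067 x -0.002 0.03
w4 -0.09 16829 y -0.079 0.08 x -0.014 0.038
w4 -0.08 17317 y -0.083 0.085 x -0.027 0.038
w4 -0.07 5736 y -0.087 0.087 x -0.037 0.038
w4 -0.06 269 y -0.08 0.082 x -0.037 0.035
w4 -0.05 127 y -0.011 0.011 x -0.009 0.008
w4 -0.04 557 y -0.011 0.011 x -0.01 0.003
w4 -0.03 250 y -0.015 0.015 x -0.01 0.011
w4 -0.02 425 y -0.016 0.016 x -0.031 0.011
w4 -0.01 1882 y -0.015 0.015 x -0.035 0.057
```

View pics/w4.png

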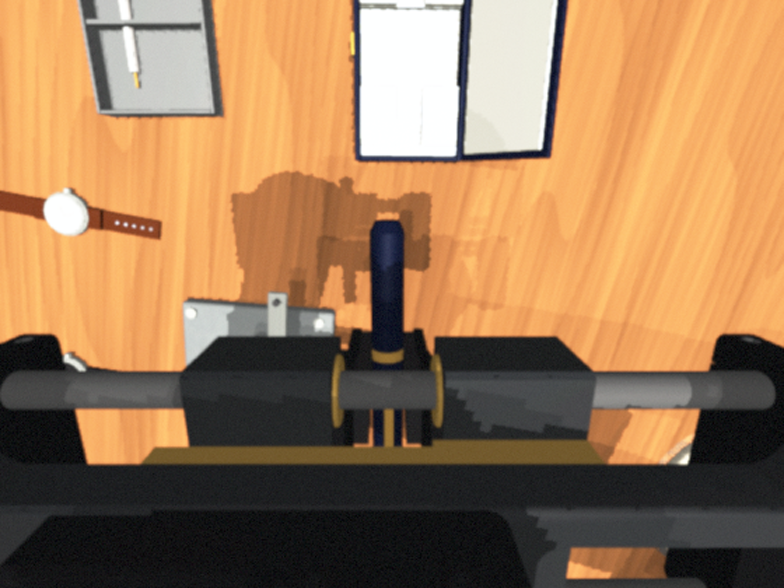

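The wrist view shows the pen held straight, nose towards the case (388,225). The open case's near end is at (357–462,158) with the lid to its right (robot side). I'll fit the case and lid exactly, because the gripper body may reach the lid.

Run:
```python
from h import *
for f in("case_scene","case_top","w4"):
    D=np.load(f+".npz");P=D["P"];im=D["im"];m=D["m"] if "m" in D else (P[...,1]<-.28)&(P[...,0]<.56)&(P[...,0]>.34)
    A=P[m&np.isfinite(P[...,0])]
    A=A[(A[:,0]>.34)&(A[:,0]<.56)&(A[:,1]>-.5)&(A[:,1]<-.28)]
    lid=A[(A[:,2]>.05)&(A[:,2]<.1)]
    # plane x = a + b y + c z
    M=np.c_[np.ones(len(lid)),lid[:,1]+.385,lid[:,2]-.08];k=np.linalg.lstsq(M,lid[:,0],rcond=None)[0]
    yw=np.arctan(-k[1]);print(f,"lid",k.round(3),"yaw",np.degrees(yw).round(2))
    e1=np.array([np.cos(yw),np.sin(yw)]);e2=np.array([-e1[1],e1[0]]);o=np.array([.478,-.383])
    L=(A[:,:2]-o);u=L@e1*1000;w=L@e2*1000;z=A[:,2]*1000
    for z0,z1 in((24,33),(13,20),(45,55),(75,85),(95,110)):
        q=(z>=z0)&(z<z1)
        if q.sum()>20:print("z",z0,z1,q.sum(),"u",np.percentile(u[q],[.5,2,50,98,99.5]).round(1),"w",np.percentile(w[q],[.5,50,99.5]).round(1))
    if f!="w4":
        q=(abs(w)<20)
        for uu in range(-60,60,4):
            b=q&(u>=uu)&(u<uu+4)
            if b.sum():print(uu,round(np.median(z[b]),1),end="; ")
        print()
```

```text
case_scene lid [ 0.397 -0.19  -0.597] yaw 10.74
z 24 33 1145 u [-56.5 -55.1 -18.1  42.2  43.1] w [-89.3  -9.3  90. ]
z 13 20 439 u [-49.7 -48.4  -6.4  43.1  43.9] w [-86.8  -6.2  90. ]
z 45 55 361 u [-69.5 -68.2 -62.7 -56.4 -55.5] w [-88.5  -1.3  88.9]
z 75 85 367 u [-87.9 -86.3 -80.1 -74.8 -73.8] w [-89.   -0.7  88.9]
z 95 110 386 u [-99.2 -98.6 -93.2 -86.3 -85.4] w [-88.7  -0.9  88.5]
-60 42.9; -56 35.0; -52 22.7; -48 19.6; -44 10.5; -40 10.8; -36 10.9; -32 10.5; -28 10.9; -24 11.1; -20 10.9; -16 10.5; -12 10.9; -8 10.5; -4 11.0; 0 10.9; 4 10.9; 8 10.6; 12 10.8; 32 12.9; 36 17.7; 40 15.6; 44 21.8; 
case_top lid [ 0.395 -0.19  -0.61 ] yaw 10.74
z 24 33 630 u [-57.2 -55.2 -16.6  39.5  40.4] w [-88.5  -4.3  91.9]
z 13 20 418 u [-51.1 -47.3  -7.5  34.8  36.3] w [-84.6  -8.9  92.1]
z 45 55 112 u [-70.  -69.6 -64.3 -59.8 -59.3] w [-87.3  -0.7  88.1]
z 75 85 140 u [-88.6 -87.7 -81.6 -76.4 -75.3] w [-86.6   5.9  90.6]
z 95 110 224 u [-100.7 -100.4  -95.1  -87.3  -86. ] w [-82.1   5.7  89.2]
-60 38.3; -56 31.6; -52 26.5; -48 10.4; -44 7.4; -40 11.3; -36 11.3; -32 9.9; -28 9.8; -24 9.4; -20 10.3; -16 11.0; -12 8.5; -8 10.3; -4 9.6; 0 10.6; 4 9.5; 8 10.7; 12 8.6; 16 8.8; 20 10.8; 24 10.6; 28 8.6; 32 9.2; 36 27.7; 40 2.6; 
w4 lid [ 0.397 -0.198 -0.598] yaw 11.19
z 24 33 3377 u [-53.3 -52.7 -18.3  40.7  41.7] w [-30.9  53.5  90.1]
z 13 20 1166 u [-47.3 -47.1  -5.5  37.4  37.6] w [-34.1  45.7  90.8]
z 45 55 834 u [-67.5 -66.3 -62.8 -59.3 -58.8] w [-22.2  30.4  90.7]
z 75 85 1000 u [-85.  -83.7 -80.  -76.7 -76.1] w [-11.4  36.9  90.8]
z 95 110 1647 u [-99.6 -99.2 -93.8 -88.2 -87.7] w [-4.4 39.5 90.8]
```

Run:
```python
from h import *
s=sense();im,d=capture("scene");P=cloud("scene",s,d);T=(P-s["tcp_pos"])@s["ee_rot"]*1000
ok=np.isfinite(T[...,0])&(abs(T[...,1])<110)&(abs(T[...,0])<80)
for z0 in range(-150,20,8):
    q=T[ok&(T[...,2]>=z0)&(T[...,2]<z0+8)]
    if len(q)>5:
        print(z0,len(q),"y",np.percentile(q[:,1],[1,99]).round(0),"x",np.percentile(q[:,0],[1,99]).round(0))
v,u=np.where(ok);a,b=max(v.min()-10,0),max(u.min()-10,0)
c=im[a:v.max()+10,b:u.max()+10][:,:,::-1];k=min(780/c.shape[1],580/c.shape[0]);cv2.imwrite("pics/g.png",cv2.resize(c,None,fx=k,fy=k,interpolation=cv2.INTER_CUBIC))
```

```text
-150 129 y [-53.   2.] x [-22.  22.]
-142 121 y [-53. -34.] x [-22.  22.]
-134 121 y [-53.  -7.] x [-23.  23.]
-126 110 y [-53.  -7.] x [-22.  22.]
-118 138 y [-53.   3.] x [-24.  26.]
-110 397 y [-95.  88.] x [-35.  36.]
-102 354 y [-97.  83.] x [-37.  36.]
-94 184 y [-96.  80.] x [-37.  37.]
-86 235 y [-94.  81.] x [-37.  37.]
-78 221 y [-90.  82.] x [-37.  37.]
-70 174 y [-89.  80.] x [-37.  37.]
-62 47 y [-89. -84.] x [-34.  34.]
-30 31 y [-20. -16.] x [-11.  11.]
-22 39 y [-19. -13.] x [-10.  11.]
-14 100 y [-17.  11.] x [-56.  51.]
-6 265 y [-17.   4.] x [-66.  56.]
2 83 y [-16.  -2.] x [-63.  53.]
```

View pics/g.png

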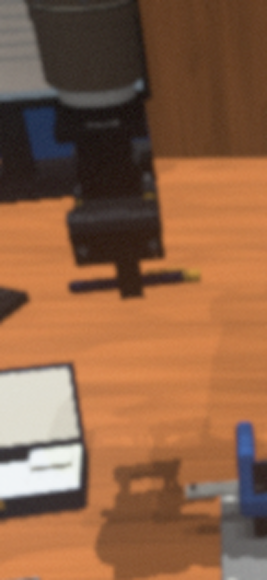

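Run:
```python
from h import *
yw=np.radians(11);e1=np.array([np.cos(yw),np.sin(yw)]);e2=np.array([-e1[1],e1[0]]);o=np.array([.478,-.383])
D=np.load("w4.npz");P=D["P"];L=P[...,:2]-o;u=L@e1*1000;w=L@e2*1000;z=P[...,2]*1000
for a,b in((35,50),(50,72),(72,90)):
    print(a,b,[(uu,round(np.nanmedian(z[(w>a)&(w<b)&(u>=uu)&(u<uu+3)]),1)) for uu in range(-57,48,3) if ((w>a)&(w<b)&(u>=uu)&(u<uu+3)).sum()>3])
R=D["rot"];T=(P-D["pos"])@R*1000;hsv=cv2.cvtColor(D["im"],cv2.COLOR_RGB2HSV)
q=(T[...,0]>15)&(T[...,0]<60)&(abs(T[...,1])<12)&(abs(T[...,2])<15);a=T[q];print("pen tool y vs x",np.polyfit(a[:,0],a[:,1],1),a[:,0].max(),np.percentile(a[:,1],[2,98]),"top z",np.percentile(a[:,2],5))
tc=np.array([.477,-.3825,.10]);print("move tool cm",((tc-D["pos"])@R*100).round(2))
```

```text
35 50 [(-57, np.float64(37.6)), (-54, np.float64(31.8)), (-51, np.float64(28.4)), (-48, np.float64(25.1)), (-45, np.float64(24.6)), (-42, np.float64(24.7)), (-39, np.float64(24.7)), (-36, np.float64(24.6)), (-33, np.float64(24.6)), (-30, np.float64(24.6)), (-27, np.float64(24.5)), (-24, np.float64(24.3)), (-21, np.float64(24.3)), (-18, np.float64(24.2)), (-15, np.float64(16.4)), (-12, np.float64(16.6)), (-9, np.float64(16.9)), (-6, np.float64(16.5)), (-3, np.float64(16.2)), (0, np.float64(16.7)), (3, np.float64(16.4)), (6, np.float64(24.5)), (9, np.float64(24.4)), (12, np.float64(24.4)), (15, np.float64(24.5)), (18, np.float64(24.5)), (21, np.float64(24.5)), (24, np.float64(24.2)), (27, np.float64(24.3)), (30, np.float64(24.4)), (33, np.float64(24.1)), (36, np.float64(27.7)), (39, np.float64(28.3)), (42, np.float64(0.4)), (45, np.float64(0.6))]
50 72 [(-57, np.float64(37.8)), (-54, np.float64(31.9)), (-51, np.float64(28.5)), (-48, np.float64(25.7)), (-45, np.float64(24.5)), (-42, np.float64(24.7)), (-39, np.float64(24.4)), (-36, np.float64(24.4)), (-33, np.float64(24.7)), (-30, np.fl
[... 915 characters left out ...]
.3)), (-21, np.float64(24.4)), (-18, np.float64(24.2)), (-15, np.float64(24.6)), (-12, np.float64(23.6)), (-9, np.float64(24.3)), (-6, np.float64(23.9)), (-3, np.float64(24.7)), (0, np.float64(23.7)), (3, np.float64(24.4)), (6, np.float64(24.6)), (9, np.float64(24.7)), (12, np.float64(24.6)), (15, np.float64(24.5)), (18, np.float64(24.9)), (21, np.float64(24.6)), (24, np.float64(24.6)), (27, np.float64(24.5)), (30, np.float64(24.8)), (33, np.float64(24.6)), (36, np.float64(27.3)), (39, np.float64(28.6)), (42, np.float64(0.6)), (45, np.float64(0.1))]
pen tool y vs x [-0.00900148  0.48509581] 56.99782079272544 [-5.9631005   6.34626349] top z -6.9417957922272295
move tool cm [17.51  1.52 14.76]
```

The groove runs from u = -16.5 to 5.5 in my fit (centre -5.3), with walls at 24.5 mm. The lid leans so that the gripper body clears it only at TCP z ≥ 33–34 with the pen about 6 mm off centre, away from the lid. I'll lower there; from that point the pen settles in over the groove's edge.

>>> arm_command(
  rows=[
    {"travel": [5, 1.4, 0], "roll": 0, "fingers": 5},
    {"travel": [10, 1.4, 3], "roll": 0, "fingers": 5},
    {"travel": [14, 1.4, 6], "roll": 0, "fingers": 5},
    {"travel": [17.5, 1.4, 10], "roll": 0, "fingers": 5},
    {"travel": [17.5, 1.4, 14.5], "roll": 0, "fingers": 5},
    {"travel": [17.5, 1.4, 16.5], "roll": 0, "fingers": 5},
    {"travel": [17.5, 1.4, 16.5], "roll": 0, "fingers": 5},
    {"travel": [17.5, 1.4, 16.5], "roll": 0, "fingers": 5},
  ],
)

```text
time_s: 29.55
tcp_pos: [0.4799, -0.3828, 0.0838]
ee_rot: [[0.195, -0.981, -0.0], [-0.981, -0.195, -0.001], [0.001, 0.0, -1.0]]
wrist_force: [-0.4, 0.1, 0.2]
gripper_width: 0.137
```

```bash
cat >> h.py <<'E'
def cs(n=2):
    yw=np.radians(11);e1=np.array([np.cos(yw),np.sin(yw)]);e2=np.array([-e1[1],e1[0]])
    fs=[]
    for i in range(n): capture("wrist");fs.append(sense()["wrist_force"])
    s=sense();L=s["tcp_pos"][:2]-np.array([.478,-.383]);print("t",s["time_s"],"u rel groove",(L@e1*1000+5.3).round(1),"w",(L@e2*1000).round(1),"z",s["tcp_pos"][2].round(4),"F",np.mean(fs,0).round(1),"yaw",np.degrees(np.arctan2(-s["ee_rot"][0,1],s["ee_rot"][1,1])).round(1)-90,"gw",s["gripper_width"].round(3))
E
python3 -c "
from h import *
cs()"
```

```text
Traceback (most recent call last):
  File "h.py", line 37, in cs
    s=sense();L=s["tcp_pos"][:2]-np.array([.478,-.383]);print("t",s["time_s"],"u rel groove",(L@e1*1000+5.3).round(1),"w",(L@e2*1000).round(1),"z",s["tcp_pos"][2].round(4),"F",np.mean(fs,0).round(1),"yaw",np.degrees(np.arctan2(-s["ee_rot"][0,1],s["ee_rot"][1,1])).round(1)-90,"gw",s["gripper_width"].round(3))
                                                                                                                                                                                                                                                                                         ^^^^^^^^^^^^^^^^^^^^^^^^
AttributeError: 'float' object has no attribute 'round'
```

>>> arm_command(
  rows=[
    {"travel": [0, 0, 2], "roll": 0, "fingers": 5},
    {"travel": [0, 0, 4], "roll": 0, "fingers": 5},
    {"travel": [0, 0, 4], "roll": 0, "fingers": 5},
    {"travel": [0, 0, 4], "roll": 0, "fingers": 5},
  ],
)

```text
time_s: 30.05
tcp_pos: [0.48, -0.3833, 0.0453]
ee_rot: [[0.194, -0.981, 0.002], [-0.981, -0.194, -0.002], [0.002, -0.002, -1.0]]
wrist_force: [1.3, -0.4, -1.5]
gripper_width: 0.135
```

```bash
sed -i 's/s\["gripper_width"\].round(3))$/round(s["gripper_width"],3))/' h.py; python3 -c "
from h import *
cs()"
```

```text
t 30.15 u rel groove 7.4 w -1.0 z 0.0456 F [ 0.1 -0.2 -0.4] yaw 11.200000000000003 gw 0.137
```

>>> arm_command(
  rows=[
    {"travel": [0, 0.12, 0.4], "roll": 0, "fingers": 5},
    {"travel": [0, 0.12, 0.8], "roll": 0, "fingers": 5},
    {"travel": [0, 0.12, 1.0], "roll": 0, "fingers": 5},
    {"travel": [0, 0.12, 1.0], "roll": 0, "fingers": 5},
  ],
)

```text
time_s: 30.55
tcp_pos: [0.4774, -0.3832, 0.0329]
ee_rot: [[0.193, -0.981, -0.001], [-0.981, -0.193, 0.0], [-0.001, 0.001, -1.0]]
wrist_force: [1.2, -0.0, -1.4]
gripper_width: 0.138
```

```bash
python3 -c "
from h import *
cs(3)"
```

```text
t 30.7 u rel groove 5.0 w -0.4 z 0.0333 F [ 0.2 -0.4 -0.5] yaw 11.099999999999994 gw 0.137
```

>>> arm_command(
  rows=[
    {"travel": [0, 0.1, 0.1], "roll": 0, "fingers": 5},
    {"travel": [0, 0.1, 0.25], "roll": 0, "fingers": 5},
    {"travel": [0, 0.1, 0.25], "roll": 0, "fingers": 5},
  ],
)

```text
time_s: 31.0
tcp_pos: [0.4766, -0.3834, 0.0306]
ee_rot: [[0.193, -0.981, -0.0], [-0.981, -0.193, 0.0], [-0.0, 0.0, -1.0]]
wrist_force: [0.3, 0.1, -0.7]
gripper_width: 0.139
```

```bash
python3 -c "
from h import *
cs(3)"
```

```text
t 31.15 u rel groove 3.9 w -0.3 z 0.0308 F [ 0.1  0.5 -0.4] yaw 11.099999999999994 gw 0.136
```

>>> arm_command(
  rows=[
    {"travel": [0, 0.1, 0.1], "roll": 0, "fingers": 5},
    {"travel": [0, 0.1, 0.25], "roll": 0, "fingers": 5},
    {"travel": [0, 0.1, 0.25], "roll": 0, "fingers": 5},
  ],
)

```text
time_s: 31.45
tcp_pos: [0.4774, -0.3842, 0.0293]
ee_rot: [[0.194, -0.981, 0.003], [-0.981, -0.194, -0.002], [0.002, -0.003, -1.0]]
wrist_force: [4.5, 1.6, 3.1]
gripper_width: 0.137
```

```bash
python3 -c "
from h import *
cs(3)"
```

```text
t 31.6 u rel groove 4.5 w -1.1 z 0.0293 F [4.5 0.8 4.1] yaw 11.200000000000003 gw 0.135
```

>>> arm_command(
  rows=[
    {"travel": [0, 0, 0.1], "roll": 0, "fingers": 5},
    {"travel": [0, 0, 0.2], "roll": 0, "fingers": 5},
    {"travel": [0, 0, 0.2], "roll": 0, "fingers": 5},
  ],
)

```text
time_s: 31.9
tcp_pos: [0.4783, -0.3845, 0.028]
ee_rot: [[0.194, -0.981, 0.005], [-0.981, -0.194, -0.003], [0.004, -0.004, -1.0]]
wrist_force: [6.8, 1.2, 6.4]
gripper_width: 0.138
```

```bash
python3 -c "
from h import *
cs(3)"
```

```text
t 32.05 u rel groove 5.3 w -1.5 z 0.028 F [6.5 1.8 6.6] yaw 11.200000000000003 gw 0.136
```

The lid is lightly touched (9 N). I'll back off a little and release there, with the pen about 6 mm above its place.

>>> arm_command(
  rows=[
    {"travel": [0, -0.1, -0.15], "roll": 0, "fingers": 5},
    {"travel": [0, -0.1, -0.15], "roll": 0, "fingers": 5},
    {"travel": [0, -0.1, -0.15], "roll": 0, "fingers": 20},
    {"travel": [0, -0.1, -0.15], "roll": 0, "fingers": 40},
    {"travel": [0, -0.1, -0.15], "roll": 0, "fingers": 40},
    {"travel": [0, -0.1, -0.15], "roll": 0, "fingers": 40},
    {"travel": [0, -0.1, -0.15], "roll": 0, "fingers": 40},
  ],
)

```text
time_s: 32.75
tcp_pos: [0.4778, -0.3839, 0.0283]
ee_rot: [[0.193, -0.981, 0.002], [-0.981, -0.193, -0.001], [0.002, -0.002, -1.0]]
wrist_force: [5.6, 0.6, 3.4]
gripper_width: 0.389
```

```bash
python3 -c "
from h import *
cs(2)"
```

```text
t 32.85 u rel groove 4.9 w -0.8 z 0.0283 F [ 5.3 -0.3  3.4] yaw 11.200000000000003 gw 0.394
```

>>> arm_command(
  rows=[
    {"travel": [0, -0.2, -2], "roll": 0, "fingers": 40},
    {"travel": [0, -0.2, -6], "roll": 0, "fingers": 40},
    {"travel": [0, -0.2, -11], "roll": 0, "fingers": 40},
    {"travel": [-3, -0.2, -15], "roll": 0, "fingers": 40},
    {"travel": [-8, -0.2, -18], "roll": 0, "fingers": 40},
    {"travel": [-12, -0.2, -20], "roll": 0, "fingers": 40},
    {"travel": [-16, -0.2, -20], "roll": 0, "fingers": 40},
    {"travel": [-20, -0.2, -20], "roll": 0, "fingers": 40},
    {"travel": [-20, -0.2, -20], "roll": 0, "fingers": 40},
    {"travel": [-20, -0.2, -20], "roll": 0, "fingers": 40},
  ],
)

```text
time_s: 33.85
tcp_pos: [0.4386, -0.1864, 0.2271]
ee_rot: [[0.194, -0.981, -0.003], [-0.981, -0.194, 0.0], [-0.001, 0.003, -1.0]]
wrist_force: [0.1, 0.4, -0.2]
gripper_width: 0.405
```

Run:
```python
from h import *
s,im,d,P=look("wrist","w5")
yw=np.radians(11);e1=np.array([np.cos(yw),np.sin(yw)]);e2=np.array([-e1[1],e1[0]]);o=np.array([.478,-.383])
for n in("wrist","top"):
    if n=="top": im,d=capture("top");s=sense();P=cloud("top",s,d)
    L=P[...,:2]-o;u=L@e1*1000+5.3;w=L@e2*1000;z=P[...,2]*1000
    hsv=cv2.cvtColor(im,cv2.COLOR_RGB2HSV)
    m=(abs(u)<25)&(abs(w)<80)&(z>5)&(z<60)&((hsv[...,2]<110)|(hsv[...,1]>110))
    print(n,m.sum(),"u",np.percentile(u[m],[2,50,98]).round(1),"w",np.percentile(w[m],[1,50,99]).round(1),"z",np.percentile(z[m],[5,50,95]).round(1),"slope",np.polyfit(w[m],u[m],1).round(3))
jaw("jend");print(sense()["time_s"],sense()["wrist_force"])
```

```text
wrist 667 u [-1.   4.3  9.6] w [ 2.7 31.7 65.7] z [26.  28.5 33.2] slope [-4.000e-03  4.529e+00]
top 143 u [-4.   4.6 13.3] w [-54.9  -9.3  41.8] z [17.6 27.1 34.4] slope [1.000e-03 4.472e+00]
movjaw y [135.2 139.9 144.1] 74
34.0 [-1.02088267 -0.17919817 -0.0014048 ]
```

View pics/w5.png

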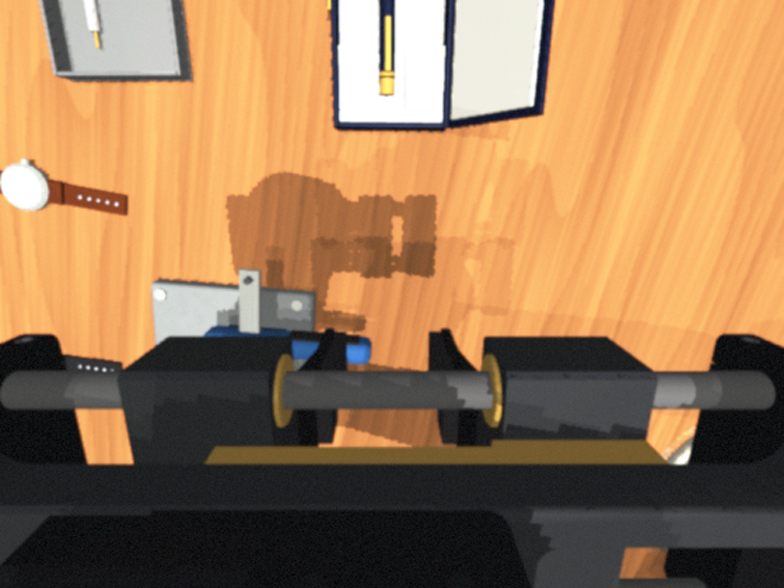

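The pen lies in the groove, finial at (387,85), parallel to it. It is 4.4 mm off centre (limit 8), with its top at about 28.5–29 mm, so the axis is at about 22.5 mm. The gripper is well clear, so I'll hand in.

```bash
python3 -c "
from station import *
print(finish_job())"
```

```text
the job is handed in; nothing more can be done
None
```

I pressed the finial home, ran the jaw back and laid the pen in the case groove. I handed in at about 34 s of the 72 s; no verdict is reported.

- **Squeezing:** I made four trigger strokes with one finger, moved by the arm, so the wrist force showed the grip force. It was 6–7 N free and about 10.8 N while the finial slid. It came up firm at 14.5 N, which I estimate as about 13 N at the pad. Afterwards the pen measured 124 mm, which is its fully-home length.
- **Release:** I pressed the tab for over 1 s. The jaw read 139.7–139.9 mm in my fit against about 141 fully open (itself inferred from the 7 mm strokes), and the pen was still in its rests.
- **Placing:** While I lowered the pen, the gripper body touched the open case's lid with about 9 N. The arm could not go lower without pushing on it, so I let the pen go about 5–6 mm above its final height rather than fully down.
- **Last look:** The pen lies parallel to the groove and against one wall, 4.4 mm off centre (8 allowed), with its axis at about 22.5 mm. I put it within about 2 mm of the middle lengthwise. The gripper touches nothing.

I did not measure the watches and tools again; the arm only passed well above them.

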